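# Sort the pipette bulbs by feel

### The job

Sort the four rubber pipette bulbs in the drying rack by feel: pinch each one gently on its two thumb flats and judge how hard it pushes back. Squeezed in by 8 mm, a supple bulb pushes back with about 4 N and goes into the white tray; a perished one pushes back with about 10 N and goes into the yellow tub. Never pinch a bulb harder than 18 N, and leave the bottle, slide box and jar where they stand.

Things in the scene. Friction and masses are not known exactly. Their poses are not given: they have to be found in the camera images.
- rack: white plastic drying rack, 70 x 208 x 40 mm (x, y, z), fixed; origin at the centre of its underside. Four round holes 16 mm across and 30 mm deep along its y axis, at y = +84, +28, -28, -84 mm, for bulbs 1 to 4
- bulb_1: red rubber pipette bulb, 74 mm tall, about 50 g, neck down in the rack. Origin: centre of the neck's lower end; z up the bulb. Neck 13 mm across, 22 mm long, all of it in the hole; then a collar 21 mm across that rests on the rack, then an oval bulb 28 mm thick (y) and 40 mm (x) across its two dark ribbed thumb flats. Looks and weight do not tell supple from perished; any number may be perished
- bulb_1_mid (a point): point on the axis of bulb_1, 50 mm above its origin, midway between its two thumb flats. They face +x and -x of the bulb, 20 mm from the axis; each is 18 mm wide (y), 26 mm tall. Pressed together they yield like springs up to 12 mm in all, then meet hard stops. Squeezed by 8 mm (to 32 mm across) a supple bulb pushes back with about 4 N on each finger, a perished one with about 10 N
- bulb_2: same kind of bulb as bulb_1, same frame; supple or perished
- bulb_2_mid (a point): point on the axis of bulb_2, 50 mm above its origin, midway between its two thumb flats, which are and yield as on bulb_1
- bulb_3: same kind of bulb as bulb_1, same frame; supple or perished
- bulb_3_mid (a point): point on the axis of bulb_3, 50 mm above its origin, midway between its two thumb flats, which are and yield as on bulb_1
- bulb_4: same kind of bulb as bulb_1, same frame; supple or perished
- bulb_4_mid (a point): point on the axis of bulb_4, 50 mm above its origin, midway between its two thumb flats, which are and yield as on bulb_1
- tray: white open storage tray, 180 x 150 x 50 mm outside (x, y, z), walls and floor 4 mm, fixed; origin at the centre of its underside, for supple bulbs
- tub: yellow open discard tub, 180 x 150 x 50 mm outside (x, y, z), walls and floor 4 mm, fixed; origin at the centre of its underside, for perished bulbs
- oil_bottle: small amber bottle, 30 mm across, 75 mm tall, standing; origin at the centre of its foot. Bystander
- slide_box: blue microscope slide box with a white lid, 42 x 87 x 34 mm; origin at the centre of its underside. Bystander
- stain_jar: glass jar with a green cap, 40 mm across, 65 mm tall; origin at the centre of its foot. Bystander
Not all that is in view belongs to the job. Of the things shaped like the tub, the yellow one is meant.

How it is judged:
By the outcome, as a careful person would: the job done as asked, in the order asked, and still so for the second after the job is handed in, with the robot touching nothing.
It also fails if it takes over 72 s, if anything falls off the work surface, if the arm or the gripper's body presses on something with over 40 N, if the wrist force passes 120 N, or if a joint passes its speed limit or range.

### The arm

A 6-joint arm with a two-finger parallel gripper is mounted at the origin on the work surface. World frame = base frame: x ahead of the robot, y to its left, z up, the work surface at z = 0. Lengths are in m, angles in rad, forces in N, time in s.
With the tool pointing down it reaches from about 0.25 to 0.8 m from the base axis. Payload 3.9 kg.
Tool frame: the origin (TCP) lies on the centre line of the jaws, within the pads' length; the fingertips stand r.tip_extent ahead of it and the grasp point (between the pads) is the TCP (r.tip_extent is the distance from the TCP to the fingertips, in m); y points along the fingers, z is the direction in which the jaws open and shut, and the axes are right-handed (so a half turn about y gives the same grasp; the last joint's range is limited). The gripper opens to 85 mm and grips with 20 to 120 N. Pads are 22 mm wide; open, the fingers measure 114 mm over their backs; the gripper's body (76 mm by 85 mm) begins 54 mm behind the grasp point. The pads swing forward as they close: fully open they stand 13 mm farther back than shut.
Start: joints at [1.343, 0.26, -0.138, 1.173, 0, 1.571], TCP at [0.119, 0.511, 0.212] pointing down, gripper open.
Joint ranges: [-2.78, 2.78], [-0.83, 1.72], [-1.28, 1.37], [-1.9, 2.12], [-1.57, 1.48], [-3.14, 3.14]. Speed limits (rad/s): [2.57, 2.57, 3.14, 3.14, 3.14, 3.14].

### API

Orientations are given as a unit quaternion [x, y, z, w].
In Python, from bench import r gives the robot as it stands.
- The arm moves only by the tool step_arm, never from a script. Its argument "moves" is a list that holds one entry, the list of rows, each a list of 5 numbers: the shift along the tool's x, y, z in cm, then the turn about the tool's y in degrees, then the closure in counts, from 0 (fully open) to 255 (shut). A call has exactly 8 rows; each row shifts and turns the commanded pose from where the row before left it, along the tool's axes as they then stand; what a row does not reach is not made up. A row lasts 1/8 s, in which the tool goes at most 62.5 mm and 10.7 degrees, less where a joint would pass 70% of its speed; a pose out of reach is approached as far as the arm can. A call with a gripper value outside its range is refused whole. The fingers move at their own pace and stop on an object; "force" is the grip in N (left out, the last holds). Time passes only in rows, so rows that do not move let the fingers close, or fill a call up. It gives the time, the measured TCP pose, the force and the opening at its end, in the units of the state.
- r.sense(): the state, without advancing time (a new reading comes with each control period).
- r.capture(name): name is "scene" or "top"; returns a dict with "frame" (400x640x3 uint8, red, green, blue), "fovy" (degrees; the focal length in pixels is half the picture's height over the tangent of half this angle, whatever the lens; pixels are square), "cx", "cy" (the principal point, pixels), "cam_to_world" (4x4, takes a point from camera to world coordinates). Camera axes: x right, y down, z forward; pixel columns grow to the right and rows downward; lengths in m; the calibration is good to about 2 mm. A picture is of the moment at which its call begins. There is no depth.
- r.hand_in(): hands the job in, once; it reports no verdict.
The state is a dict: "time_s": time; "joint_positions": joint angles; "joint_vel": joint speeds; "joint_efforts": joint torques, N m; "position": TCP position; "eef_rot": TCP orientation; "wrist_force": force on the tool from outside, world axes, zero at the start; "moment": the same for the moment, N m; "grip_width": finger opening in m.
Only numpy, scipy, OpenCV 4.12 (cv2) and the standard library are available. Lean on these libraries where they do the work, as an engineer would, in place of code of your own. Each camera call takes 0.05 s, during which the arm holds its last target.

## Working session

There is one attempt and no reset: what is moved stays moved. The work goes in short steps, Python scripts to look and compute and a tool call to move; the robot and the scene stay as the last step left them, time stands still between calls to the robot, and variables do not carry over. Pictures are saved under pics/ and viewed, and the job is handed in when it is done.

Besides the shell and the picture viewer there is one more tool, called as name([rows], argument=value, ...), one row to a line, values as JSON. step_arm: Moves the arm, as the interface text tells. Its arguments: {"type":"object","properties":{"moves":{"type":"array","items":{"type":"array","items":{"type":"array","items":{"type":"number"}}}},"force":{"type":"number"}},"required":["moves"]}

```bash
ls -la && mkdir -p pics
python3 - <<'E'
from bench import r
import cv2, numpy as np
s=r.sense()
for k,v in s.items(): print(k, np.round(v,4).tolist() if not isinstance(v,(float,int)) else v)
print(r.tip_extent)
for n in ("scene","top"):
    c=r.capture(n)
    cv2.imwrite(f"pics/{n}0.png",c["frame"][:,:,::-1])
    np.savez(f"pics/{n}0.npz",**c)
    print(n,c["fovy"],c["cx"],c["cy"],np.round(c["cam_to_world"],4).tolist())
E
```

```text
total 12
drwxr-xr-x  3 agent agent 4096 Dec  5 18:10 .
drwxr-xr-x 23 root  root  4096 Dec  5 18:10 ..
drwxr-xr-x  2 agent agent 4096 Dec  5 18:10 pics
time_s 0.0
joint_positions [1.343, 0.2607, -0.1394, 1.1727, 0.0, 1.5708]
joint_vel [-0.0006, -0.0009, -0.0, 0.0001, -0.0006, -0.0002]
joint_efforts [0.0005, -40.5683, 25.3919, 0.0187, 0.0002, 0.0]
position [0.1184, 0.5107, 0.2108]
eef_rot [0.7032, -0.0804, 0.0803, -0.7019]
wrist_force [-0.1538, -0.8133, 0.0843]
moment [-0.003, -0.0091, -0.0141]
grip_width 0.08533641399315588
0.019
scene 50.47034635632905 309.6131942319966 186.09029939946709 [[-0.7568, 0.3978, -0.5186, 0.9479], [0.6536, 0.4662, -0.5962, 0.5248], [0.0047, -0.7902, -0.6128, 0.6286], [0.0, 0.0, 0.0, 1.0]]
top 51.85191988806336 322.8197574228336 193.13777722718993 [[0.0173, -0.9871, 0.1593, 0.3534], [-0.9996, -0.0207, -0.0199, 0.026], [0.0229, -0.1588, -0.987, 0.9774], [0.0, 0.0, 0.0, 1.0]]
```

View pics/scene0.png

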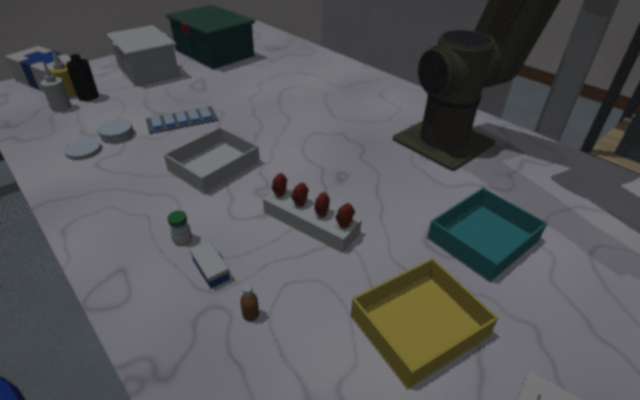

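View pics/top0.png

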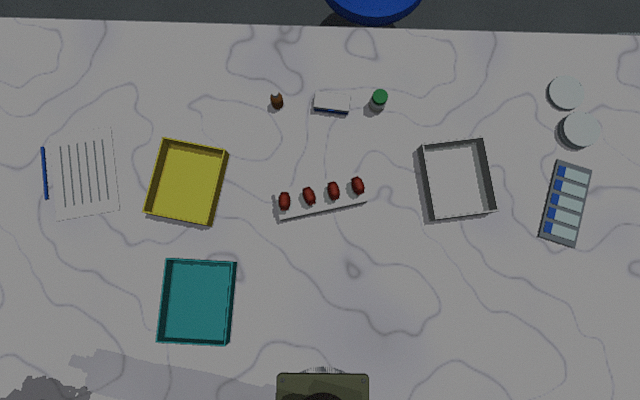

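The scene view shows the white rack with four red bulbs at about (275-350, 180-215), the yellow tub at (423,320), the white tray at (212,158), and a teal decoy tub. The top view shows the rack at (277-367, 185-220), the yellow tub at (187,183), the white tray at (457,180), and the bystanders along row 100. I'll zoom in on the bulbs to measure them.

```bash
cat > h.py <<'E'
import numpy as np, cv2
def load(n):
    d=np.load(f"pics/{n}.npz"); return {k:d[k] for k in d.files}
def ray(c,u,v):
    f=200/np.tan(np.radians(float(c["fovy"]))/2); T=c["cam_to_world"]
    d=T[:3,:3]@np.array([(u-c["cx"])/f,(v-c["cy"])/f,1.0]); return T[:3,3],d/np.linalg.norm(d)
def onz(c,u,v,z):
    o,d=ray(c,u,v); return o+d*(z-o[2])/d[2]
def proj(c,p):
    f=200/np.tan(np.radians(float(c["fovy"]))/2); T=c["cam_to_world"]
    q=T[:3,:3].T@(np.asarray(p)-T[:3,3]); return float(q[0]/q[2]*f+c["cx"]),float(q[1]/q[2]*f+c["cy"])
def tri(c1,uv1,c2,uv2):
    o1,d1=ray(c1,*uv1);o2,d2=ray(c2,*uv2)
    A=np.stack([d1,-d2],1);t=np.linalg.lstsq(A,o2-o1,rcond=None)[0]
    a=o1+d1*t[0];b=o2+d2*t[1];return (a+b)/2,np.linalg.norm(a-b)
def red(c):
    im=c["frame"].astype(int); m=((im[...,0]>1.6*im[...,1]+10)&(im[...,0]>1.6*im[...,2]+10)).astype(np.uint8)
    return m
E
python3 - <<'E'
from h import *
from scipy.spatial.transform import Rotation as R
print(np.round(R.from_quat([0.7032,-0.0804,0.0803,-0.7019]).as_matrix(),3).tolist())
t=load("top0");s=load("scene0")
for n,c in(("top0",t),("scene0",s)):
    m=red(c); k,l,st,ce=cv2.connectedComponentsWithStats(m)
    for i in range(1,k):
        if st[i,4]<30: continue
        ys,xs=np.where(l==i); C=np.cov(np.stack([xs,ys])); w,V=np.linalg.eigh(C)
        print(n,st[i].tolist(),np.round(ce[i],2).tolist(),np.round(4*np.sqrt(w),1).tolist(),round(float(np.degrees(np.arctan2(V[1,1],V[0,1]))),1), np.round(onz(c,*ce[i],0.072),4).tolist())
im=cv2.resize(t["frame"][160:235,255:390,::-1],None,fx=5.5,fy=5.5,interpolation=cv2.INTER_CUBIC)
im2=cv2.resize(s["frame"][160:255,250:375,::-1],None,fx=5.5,fy=5.5,interpolation=cv2.INTER_CUBIC)
cv2.imwrite("pics/tz.png",cv2.convertScaleAbs(im,alpha=1.5)); cv2.imwrite("pics/sz.png",cv2.convertScaleAbs(im2,alpha=1.5))
E
```

```text
[[0.974, -0.0, 0.226], [-0.226, -0.002, 0.974], [0.0, -1.0, -0.002]]
top0 [352, 177, 12, 18, 159] [357.46, 185.23] [11.5, 17.9] 71.4 [0.5191, -0.0695, 0.072]
top0 [328, 182, 11, 18, 149] [333.26, 190.28] [10.5, 18.6] 77.4 [0.5065, -0.0154, 0.072]
top0 [303, 187, 12, 18, 151] [308.67, 195.42] [10.6, 18.4] 67.9 [0.4937, 0.0392, 0.072]
top0 [279, 192, 11, 18, 163] [284.02, 200.63] [11.3, 18.6] 90.3 [0.4809, 0.0936, 0.072]
scene0 [182, 23, 6, 10, 43] [184.56, 27.51] [4.9, 11.4] 69.8 [0.1727, -1.1558, 0.072]
scene0 [274, 175, 11, 19, 124] [279.09, 182.22] [10.6, 17.2] 93.4 [0.5183, -0.0699, 0.072]
scene0 [294, 184, 12, 21, 135] [299.36, 192.17] [11.0, 19.0] 101.7 [0.507, -0.0149, 0.072]
scene0 [316, 194, 12, 19, 136] [321.87, 201.96] [10.9, 17.6] 95.7 [0.4925, 0.0396, 0.072]
scene0 [338, 205, 15, 21, 180] [344.89, 213.46] [13.3, 19.6] 106.1 [0.4816, 0.0954, 0.072]
```

View pics/tz.png

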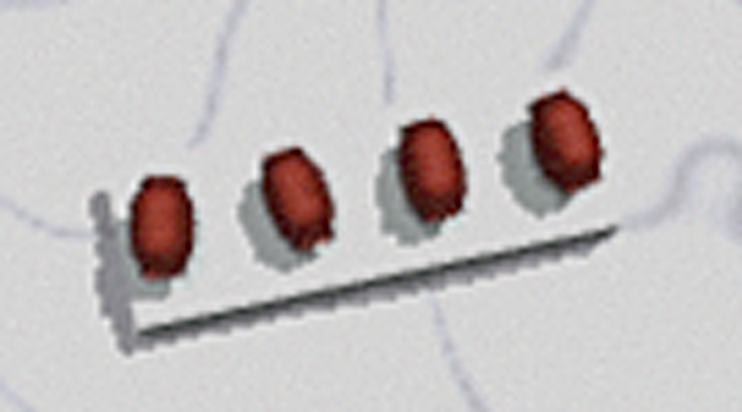

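View pics/sz.png

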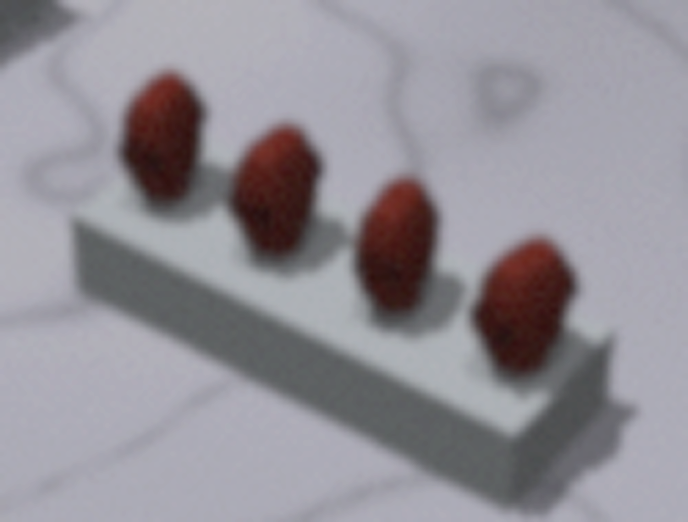

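The bulbs are upright, each turned a little differently in yaw. Next I'll get soft-mask centroids and yaws for the bulbs, and the tray and tub poses.

Run:
```python
from h import *
t=load("top0");s=load("scene0")
def blobs(c,boxes):
    out=[]
    im=c["frame"].astype(float)
    w=np.clip(im[...,0]-np.maximum(im[...,1],im[...,2])-12,0,45)/45.
    for (x,y,W,H) in boxes:
        vs,us=np.mgrid[y-3:y+H+4,x-3:x+W+4]; ww=w[y-3:y+H+4,x-3:x+W+4]
        out.append((us.ravel(),vs.ravel(),ww.ravel()))
    return out
tb=[(279,192,11,18),(303,187,12,18),(328,182,11,18),(352,177,12,18)]
sb=[(338,205,15,21),(316,194,12,19),(294,184,12,21),(274,175,11,19)]
for i,(a,b) in enumerate(zip(blobs(t,tb),blobs(s,sb))):
    ca=(np.average(a[0],weights=a[2]),np.average(a[1],weights=a[2]))
    cb=(np.average(b[0],weights=b[2]),np.average(b[1],weights=b[2]))
    p,e=tri(t,ca,s,cb)
    P=np.array([onz(t,u,v,0.068)[:2] for u,v in zip(a[0],a[1])])
    C=np.cov(P.T,aweights=a[2]);w,V=np.linalg.eigh(C);v=V[:,1]*np.sign(V[0,1])
    print(i,np.round(ca,2),np.round(cb,2),"tri",np.round(p,4),"gap",round(e,4),"yaw",round(float(np.degrees(np.arctan2(v[1],v[0]))),1),"ax mm",np.round(4e3*np.sqrt(w[::-1]),1),"top@z.072",np.round(onz(t,*ca,0.072),4))
# tub yellow
for n,c in(("top",t),("scene",s)):
    hsv=cv2.cvtColor(c["frame"],cv2.COLOR_RGB2HSV)
    m=cv2.inRange(hsv,(18,110,60),(35,255,255)); cs,_=cv2.findContours(m,cv2.RETR_EXTERNAL,cv2.CHAIN_APPROX_NONE)
    k=max(cs,key=cv2.contourArea); h=cv2.convexHull(k); q=cv2.approxPolyDP(h,6,True)[:,0]
    print(n,"tub",q.tolist(),[np.round(onz(c,*p,0.05)[:2],3).tolist() for p in q])
for p in [(415,147),(483,138),(496,210),(425,222)]: print("tray",np.round(onz(t,*p,0.05)[:2],3))
im=cv2.resize(t["frame"][125:240,400:510,::-1],None,fx=5,fy=5,interpolation=cv2.INTER_CUBIC)
cv2.imwrite("pics/tray.png",im)
```

```text
0 [283.97 200.16] [344.81 212.19] tri [0.4812 0.0939 0.0742] gap 0.0011 yaw 1.9 ax mm [39.3 23.1] top@z.072 [0.4819 0.0937 0.072 ]
1 [308.84 194.94] [321.49 201.17] tri [0.494  0.0392 0.0747] gap 0.0011 yaw 22.0 ax mm [39.3 22.2] top@z.072 [0.4948 0.0388 0.072 ]
2 [333.5  189.71] [299.35 191.26] tri [ 0.507  -0.0155  0.0742] gap 0.001 yaw 12.4 ax mm [39.6 22.2] top@z.072 [ 0.5078 -0.016   0.072 ]
3 [358.01 184.49] [278.74 181.45] tri [ 0.5198 -0.07    0.0749] gap 0.0013 yaw 19.1 ax mm [38.8 23.6] top@z.072 [ 0.5208 -0.0708  0.072 ]
top tub [[162, 137], [228, 155], [211, 226], [142, 211]] [[0.627, 0.382], [0.588, 0.228], [0.423, 0.257], [0.454, 0.413]]
scene tub [[432, 259], [496, 318], [407, 387], [352, 316], [353, 300]] [[0.43, 0.271], [0.457, 0.414], [0.652, 0.392], [0.628, 0.262], [0.605, 0.241]]
tray [ 0.617 -0.206]
tray [ 0.643 -0.368]
tray [ 0.472 -0.39 ]
tray [ 0.442 -0.226]
```

View pics/tray.png

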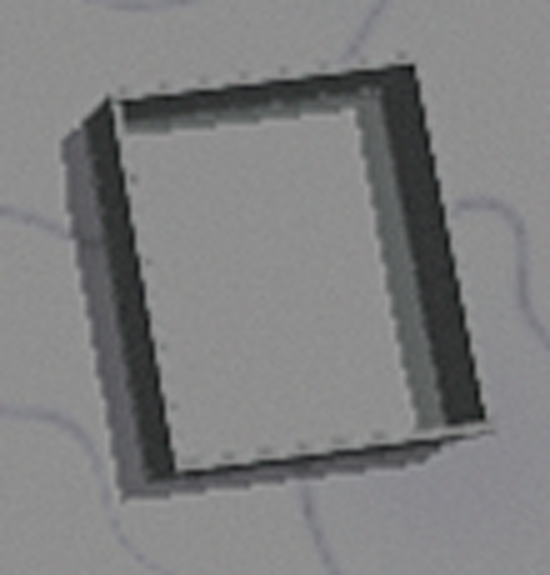

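```bash
cat >> h.py <<'E'
from scipy.spatial.transform import Rotation as R
def pose(s):
    M=R.from_quat(s["eef_rot"]).as_matrix(); z=M[:,2]
    return np.array(s["position"]),float(np.degrees(np.arctan2(z[1],z[0]))),M
def togo(p,psi,q,psi2,n):
    """rows (tool x,y,z cm, turn deg) for straight travel with even turning"""
    p=np.array(p,float);q=np.array(q,float);step=(q-p)/n;dt=(psi-psi2)/n;a=psi;out=[]
    for i in range(n):
        c,s_=np.cos(np.radians(a)),np.sin(np.radians(a))
        out.append([round(100*(step[0]*s_-step[1]*c),2),round(-100*step[2],2),round(100*(step[0]*c+step[1]*s_),2),round(dt,2)]); a-=dt
    return out
E
python3 - <<'E'
from h import *
from bench import r
t=load("top0")
q=[onz(t,*p,0.05)[:2] for p in [(422.4,144.4),(482.6,138),(498,211),(434.4,219.6)]]
print(np.round(q,3).tolist(),np.round(np.mean(q,0),4))
st=r.sense(); p,psi,M=pose(st); print(p,psi)
for row in togo(p,psi,[0.4812,0.0939,0.15],2,14): print(row)
for n,x,y in(("b1",.4812,.0939),("b4",.5198,-.07),("tub",.529,.325),("tray",.545,-.3)): print(n,np.degrees(np.arctan2(y,x)),np.hypot(x,y))
E
```

```text
[[0.624, -0.224], [0.642, -0.367], [0.47, -0.395], [0.447, -0.248]] [ 0.5459 -0.3082]
[0.11839602 0.51080933 0.21087952] 76.94932317981045
[np.float64(3.2), np.float64(0.43), np.float64(-2.32), 5.35]
[np.float64(3.4), np.float64(0.43), np.float64(-2.01), 5.35]
[np.float64(3.57), np.float64(0.43), np.float64(-1.68), 5.35]
[np.float64(3.71), np.float64(0.43), np.float64(-1.34), 5.35]
[np.float64(3.82), np.float64(0.43), np.float64(-0.99), 5.35]
[np.float64(3.9), np.float64(0.43), np.float64(-0.63), 5.35]
[np.float64(3.94), np.float64(0.43), np.float64(-0.26), 5.35]
[np.float64(3.95), np.float64(0.43), np.float64(0.11), 5.35]
[np.float64(3.92), np.float64(0.43), np.float64(0.47), 5.35]
[np.float64(3.86), np.float64(0.43), np.float64(0.84), 5.35]
[np.float64(3.76), np.float64(0.43), np.float64(1.19), 5.35]
[np.float64(3.63), np.float64(0.43), np.float64(1.54), 5.35]
[np.float64(3.48), np.float64(0.43), np.float64(1.87), 5.35]
[np.float64(3.29), np.float64(0.43), np.float64(2.19), 5.35]
b1 11.04177945757675 0.49027609568487024
b4 -7.6697190604031515 0.5244921734401764
tub 31.565181851223723 0.6208590822400846
tray -28.83096831239038 0.6221133337262593
```

step_arm([
  [[3.2,0.4,-2.3,5,150],[3.4,0.4,-2.0,5,150],[3.6,0.4,-1.7,5,150],[3.7,0.4,-1.3,5,150],[3.8,0.4,-1.0,5,150],[3.9,0.4,-0.6,5,150],[3.9,0.4,-0.3,5,150],[3.9,0.4,0.1,5,150]],
], force=20)

```text
time_s: 1.1
position: [0.3308, 0.2774, 0.1792]
eef_rot: [0.632, -0.317, 0.317, -0.632]
wrist_force: [1.5, 0.8, 0.2]
grip_width: 0.0349
```

Run:
```python
from h import *
from bench import r
st=r.sense(); p,psi,M=pose(st); print(np.round(p,4),psi,st["grip_width"])
for row in togo(p,psi,[0.4812,0.0939,0.15],2,7): print([float(x) for x in row])
```

```text
[0.3308 0.2774 0.1792] 36.7886983178134 0.03493399176795886
[3.39, 0.42, 0.15, 4.97]
[3.36, 0.42, 0.44, 4.97]
[3.31, 0.42, 0.73, 4.97]
[3.23, 0.42, 1.02, 4.97]
[3.13, 0.42, 1.29, 4.97]
[3.01, 0.42, 1.56, 4.97]
[2.86, 0.42, 1.81, 4.97]
```

step_arm([
  [[3.4,0.4,0.2,5,170],[3.4,0.4,0.4,5,170],[3.3,0.4,0.7,5,170],[3.2,0.4,1.0,5,170],[3.1,0.4,1.3,5,170],[3.0,0.4,1.6,5,170],[2.9,0.4,1.8,5,170],[0,0,0,0,170]],
])

```text
time_s: 2.1
position: [0.4817, 0.0937, 0.1509]
eef_rot: [0.508, -0.492, 0.492, -0.507]
wrist_force: [-0.8, -0.4, 0.8]
grip_width: 0.0285
```

step_arm([
  [[0,0,0,0,70],[0,0.5,0,0,70],[0,1.2,0,0,70],[0,1.3,0,0,70],[0,1.4,0,0,70],[0,1.4,0,0,70],[0,1.4,0,0,70],[0,0.9,0,0,70]],
])

```text
time_s: 3.1
position: [0.4804, 0.0951, 0.0694]
eef_rot: [0.509, -0.492, 0.491, -0.508]
wrist_force: [-0.2, 0.3, -0.5]
grip_width: 0.0617
```

Run:
```python
from h import *
from bench import r
st=r.sense(); p,psi,M=pose(st); print(np.round(p,4),psi,st["grip_width"],np.round(st["wrist_force"],2))
for n in ("top","scene"):
    c=r.capture(n); np.savez(f"pics/{n}1.npz",**c)
    f=c["frame"]
    u,v=[int(x) for x in proj(c,[0.4812,0.0939,0.08])]
    im=f[max(v-60,0):v+60,max(u-70,0):u+70,::-1]
    cv2.imwrite(f"pics/{n}1.png",cv2.convertScaleAbs(cv2.resize(im,None,fx=4,fy=4,interpolation=cv2.INTER_CUBIC),alpha=1.5))
```

```text
[0.4804 0.0951 0.0694] 1.943125336546185 0.061701911119368645 [-0.17  0.3  -0.49]
```

View pics/scene1.png

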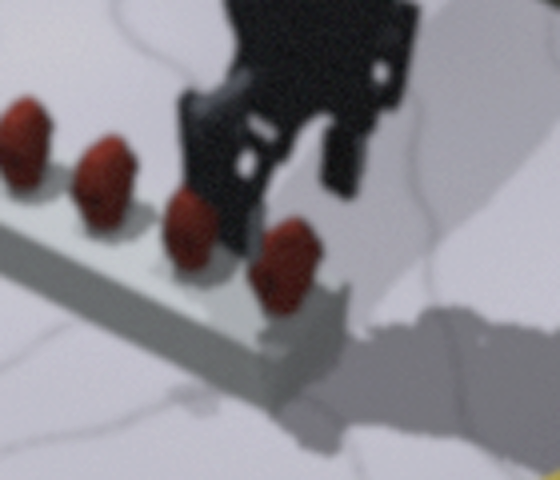

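View pics/top1.png

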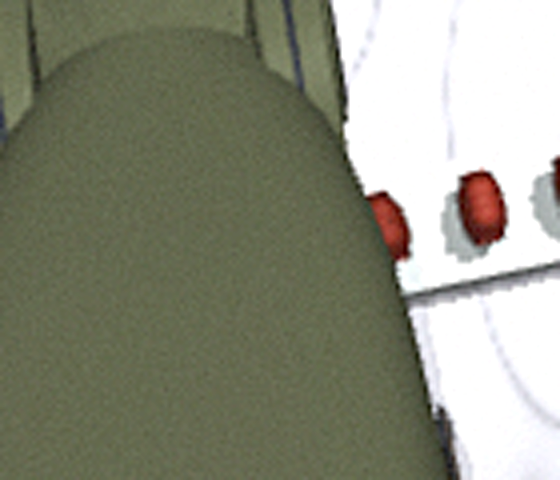

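The crop shows the fingers apparently behind bulb 1, with tips at crop pixels (245,255) and (345,190) and the bulb at (285,265). That disagrees with the reported TCP. I'll project the expected finger points into the full scene image to check.

Run:
```python
from h import *
from bench import r
st=r.sense(); p,psi,M=pose(st)
c=load("scene1"); f=c["frame"].copy()
print("q",st["joint_positions"],"p",p)
pts={"tcp":p,"tipA":p+M@[0,0.019,0.031],"tipB":p+M@[0,0.019,-0.031],"b1":[.4812,.0939,.068],"base":[0,0,0]}
im=cv2.convertScaleAbs(cv2.resize(f[100:260,240:440,::-1],None,fx=4,fy=4,interpolation=cv2.INTER_CUBIC),alpha=1.5)
for k,q in pts.items():
    u,v=proj(c,q); print(k,round(u,1),round(v,1))
    x,y=int((u-240+.5)*4),int((v-100+.5)*4)
    cv2.circle(im,(x,y),4,(0,255,0) if k[0]=="t" else (255,0,255),1); cv2.putText(im,k,(x+5,y),0,.4,(255,0,0))
cv2.imwrite("pics/scene1b.png",im)
cv2.imwrite("pics/scene1f.png",f[:,:,::-1])
```

```text
q [ 1.95329772e-01  3.10248566e-01 -4.68571271e-01  7.94171828e-01
  6.59855613e-06  1.73223879e+00] p [0.48000541 0.09497254 0.06941057]
tcp 345.2 214.0
tipA 333.9 228.3
tipB 355.1 214.1
b1 344.4 214.5
base 442.1 141.5
```

View pics/scene1b.png

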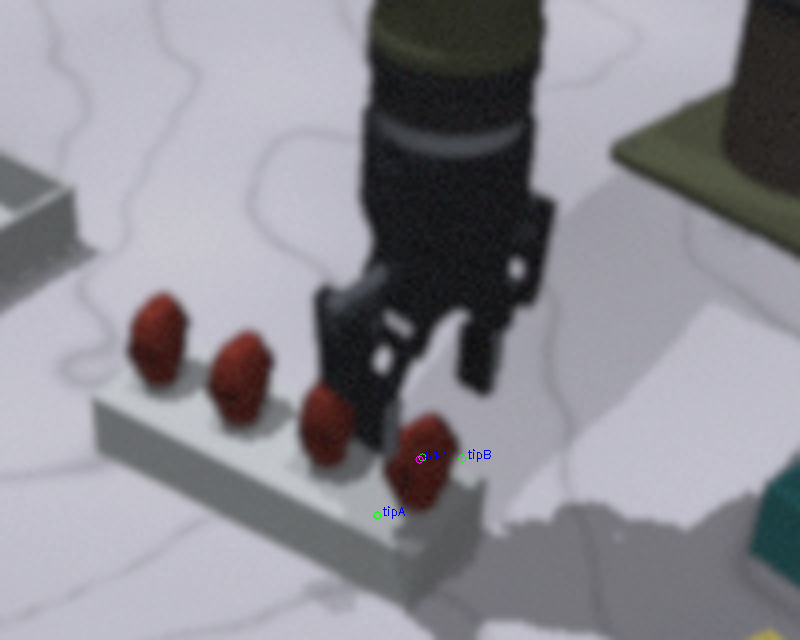

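View pics/scene1f.png

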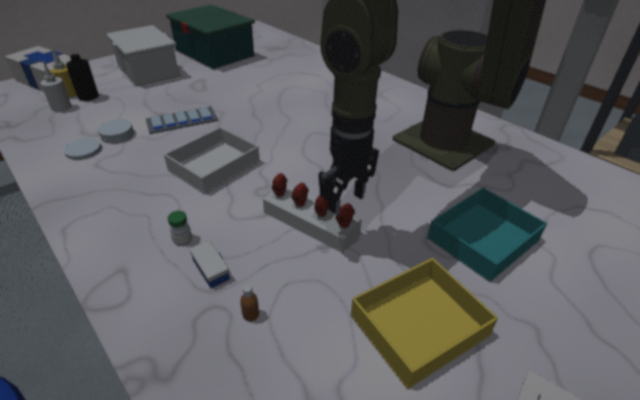

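Run:
```python
from h import *
from bench import r
c=load("top1"); im=cv2.convertScaleAbs(c["frame"][:,:,::-1],alpha=1.4)
st=r.sense(); p,psi,M=pose(st)
for q in (p,p+M@[0,0.019,0.031],p+M@[0,0.019,-0.031]):
    u,v=proj(c,q); print(u,v); cv2.circle(im,(int(u),int(v)),3,(0,255,0),1)
cv2.imwrite("pics/top1f.png",im)
```

```text
283.4484514500617 201.16511933597667
284.02937415555846 188.89461544583733
284.0712833172494 215.95291441863716
```

View pics/top1f.png

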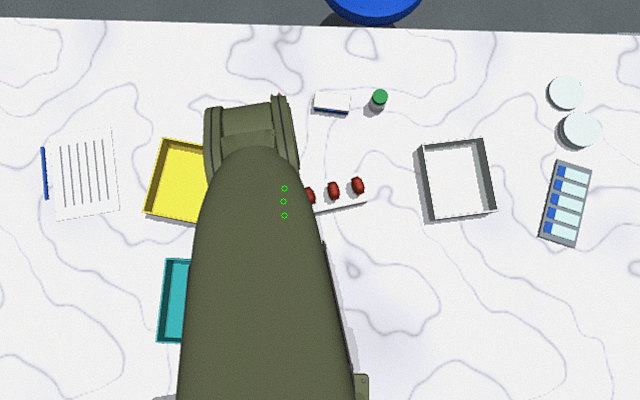

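Run:
```python
from h import *
a=load("scene0");b=load("scene1")
print(np.abs(a["cam_to_world"]-b["cam_to_world"]).max(),a["fovy"],b["fovy"],a["cx"],b["cx"],a["cy"],b["cy"])
ma,mb=red(a),red(b)
for (x,y,w,h) in [(314,190,16,26),(336,202,19,26)]:
    for v in range(y,y+h): print(v,"".join("#" if i else "." for i in ma[v,x:x+w]),"".join("#" if i else "." for i in mb[v,x:x+w]))
    print()
```

```text
0.0 50.47034635632905 50.47034635632905 309.6131942319966 309.6131942319966 186.09029939946709 186.09029939946709
190 ................ ................
191 ................ ................
192 ................ ................
193 ................ ................
194 .......#####.... ................
195 .......#####.... ................
196 ......#######... ................
197 .....########... .....###........
198 ....#########... .....####.......
199 ....#########... ....#######.....
200 ...###########.. ...########.....
201 ...##########... ...#########....
202 ...##########... ...##########...
203 ...#########.... ...##########...
204 ..###########... ...##########...
205 ...##########... ...###########..
206 ...########.#... ...##########...
207 ...#.###.####... ....####.##.....
208 ...###...##..... ...####..#..#...
209 ........####.... ...##.##..##....
210 ...#.#..####.... .....#...##.....
211 ....##...#...... ...#.###.#......
212 ....##...#...... .....#####......
213 .....###........ .....#####......
214 ................ ......####......
215 ................ ...............
[... 446 characters left out ...]
 ...#############... .....###########...
213 ...#########.###... ....####.###.##....
214 ...#############... ....########.#.....
215 ..##########.##.... ...############....
216 ..#############.... ....#########.#....
217 ...#.#.#######..... ...###########.....
218 ..############..... ..##...#.####.#....
219 ..####..######..... ..#....######......
220 .........#..##..... .......#######.....
221 ........##.#....... .......#######.....
222 .......###..#...... ....#.######.......
223 ......####......... ......#####........
224 .....#.#........... ......######.......
225 ........##......... .......##..........
226 ................... .........#.........
227 ................... ...................
```

Run:
```python
from h import *
from bench import r
c=load("scene1"); f=c["frame"]
im=cv2.resize(f[140:235,300:400,::-1],None,fx=6,fy=6,interpolation=cv2.INTER_CUBIC)
im=(255*(im/255.)**0.45).astype(np.uint8)
st=r.sense(); p,psi,M=pose(st)
for z in (0.05,0.07,0.09,0.11,0.13,.15):
    for s in (.031,-.031):
        q=p+M@[0,0,s]; q[2]=z
        u,v=proj(c,q); cv2.circle(im,(int((u-300+.5)*6),int((v-140+.5)*6)),3,(0,255,0),-1)
cv2.imwrite("pics/scene1c.png",im)
```

```text
(no output)
```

View pics/scene1c.png

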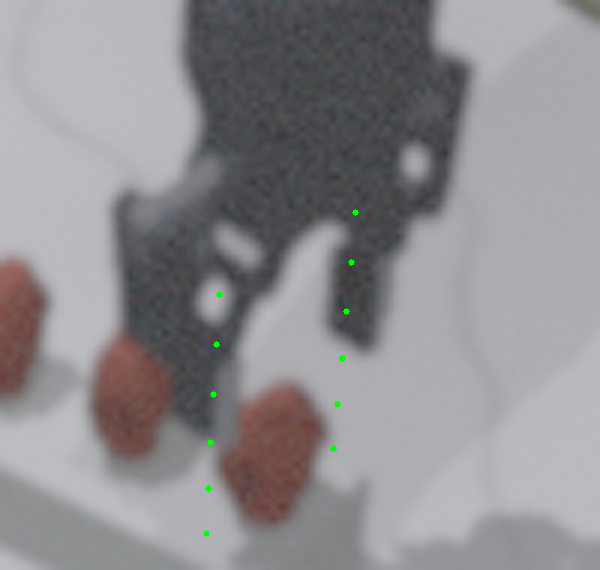

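Run:
```python
from h import *
ims=[]
for n in ("scene0","scene1"):
    c=load(n); f=c["frame"]
    im=cv2.resize(f[170:235,285:365,::-1],None,fx=5,fy=5,interpolation=cv2.INTER_CUBIC)
    ims.append((255*(im/255.)**0.55).astype(np.uint8))
cv2.imwrite("pics/cmp.png",np.hstack(ims))
t0,t1=load("top0"),load("top1")
ims=[]
for c in (t0,t1):
    im=cv2.resize(c["frame"][170:225,280:370,::-1],None,fx=4.4,fy=4.4,interpolation=cv2.INTER_CUBIC); ims.append((255*(im/255.)**0.6).astype(np.uint8))
cv2.imwrite("pics/cmpt.png",np.hstack(ims))
```

```text
(no output)
```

View pics/cmp.png

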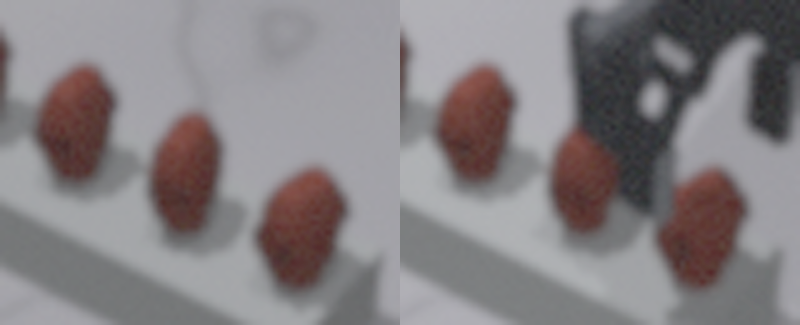

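View pics/cmpt.png

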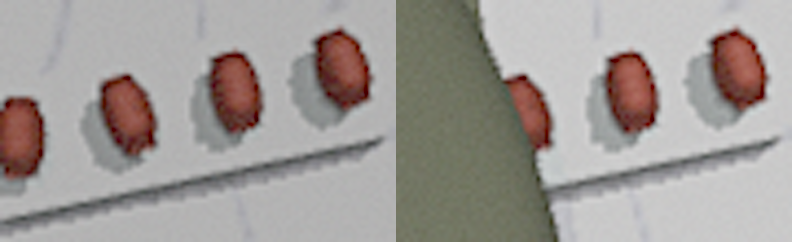

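The fingers look about 13 px (about 30 mm) too high for the reported TCP. The picture may be stale, so I'll capture again at rest and compare.

Run:
```python
from h import *
from bench import r
c=r.capture("scene"); np.savez("pics/scene2.npz",**c)
st=r.sense(); p,psi,M=pose(st); print(st["time_s"],np.round(p,4),st["grip_width"],np.round(st["joint_positions"],4))
a=load("scene1")["frame"].astype(int); b=c["frame"].astype(int)
d=np.abs(a-b).sum(2); print(d.mean(), (d>60).sum(), np.argwhere(d>90)[:10].tolist())
im=cv2.resize(c["frame"][140:235,300:400,::-1],None,fx=6,fy=6,interpolation=cv2.INTER_CUBIC)
cv2.imwrite("pics/scene2c.png",(255*(im/255.)**0.45).astype(np.uint8))
```

```text
3.25 [0.4805 0.0951 0.0701] 0.06205347116176552 [ 0.1954  0.3096 -0.4675  0.7948  0.      1.7323]
2.55510546875 0 []
```

View pics/scene2c.png

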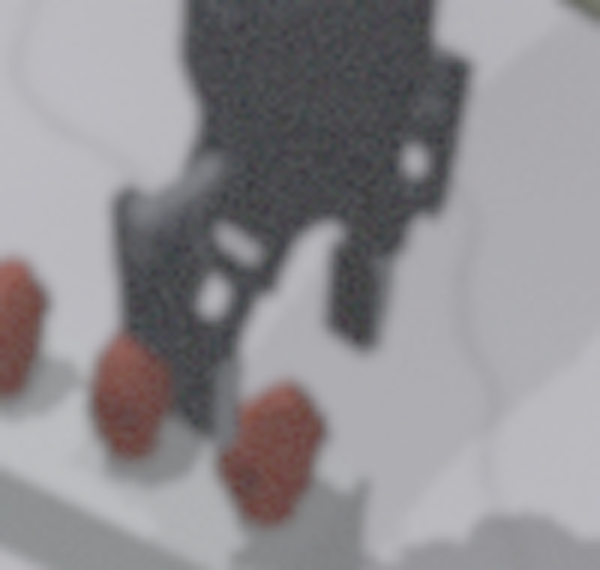

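Run:
```python
from h import *
c=load("scene2")
# closest approach of pixel ray to vertical lines at candidate xy
def zat(u,v,x,y):
    o,d=ray(c,u,v); A=np.array([d,[0,0,-1]]).T; t=np.linalg.lstsq(A,np.array([x,y,0])-o,rcond=None)[0]
    q=o+d*t[0]; return t[1],np.linalg.norm(q-[x,y,t[1]])
for n,u,v,x,y in [("padA top",338,199.2,.5135,.107),("padA bot",338,214.5,.5135,.107),("padA botouter",333.5,212,.523,.107),("B bot in",355.3,195.5,.4495,.105),("B bot out",362,198,.441,.105),("B bot out2",362,198,.441,.085)]:
    print(n,np.round(zat(u,v,x,y),4))
# rays at z=.058
for u,v in [(338,214.5),(355.3,195.5),(362,198)]: print(np.round(onz(c,u,v,.058),3), np.round(onz(c,u,v,.088),3))
t=load("top1"); 
print(proj(t,[.4805,.0951,.5]),proj(t,[.4805,.0951,.6]))
```

```text
padA top [0.1328 0.0014]
padA bot [0.0955 0.0003]
padA botouter [0.1071 0.0017]
B bot in [0.1054 0.0111]
B bot out [0.0954 0.0031]
B bot out2 [0.085  0.0122]
[0.483 0.078 0.058] [0.507 0.101 0.088]
[0.412 0.058 0.058] [0.44  0.082 0.088]
[0.408 0.073 0.058] [0.436 0.097 0.088]
(257.4965703658101, 150.29218786195713) (243.43110492004513, 122.78674860238455)
```

Run:
```python
from h import *
s=load("scene2");t=load("top1")
for a,b in [((250,130),(358,35)),((250,120),(358,45)),((250,145),(358,30))]:
    p,e=tri(t,a,s,b); print(np.round(p,3),round(e,3))
im=cv2.resize(s["frame"][0:130,290:440,::-1],None,fx=5,fy=4.6); im2=cv2.resize(t["frame"][80:240,190:330,::-1],None,fx=4,fy=3.74)
cv2.imwrite("pics/w1.png",(255*(im/255.)**0.5).astype(np.uint8)); cv2.imwrite("pics/w2.png",(255*(im2/255.)**0.6).astype(np.uint8))
```

```text
[0.52  0.121 0.437] 0.015
[0.533 0.127 0.429] 0.026
[0.504 0.115 0.438] 0.001
```

View pics/w1.png

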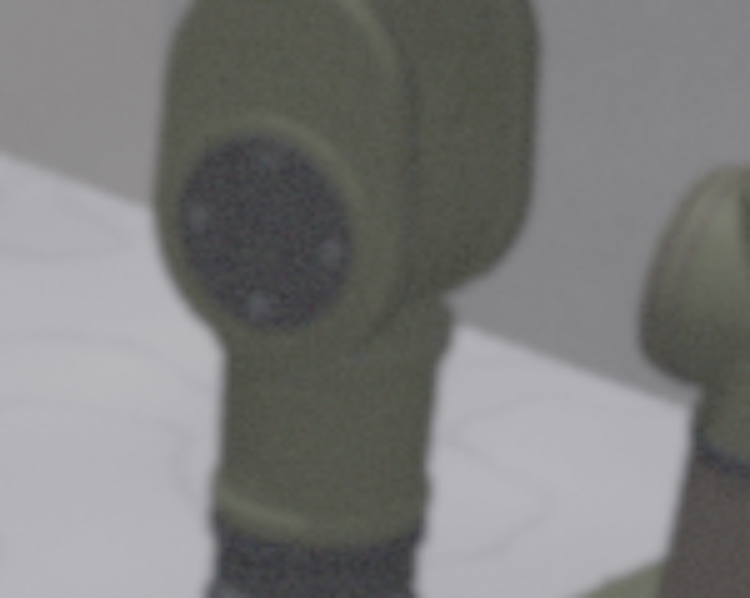

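View pics/w2.png

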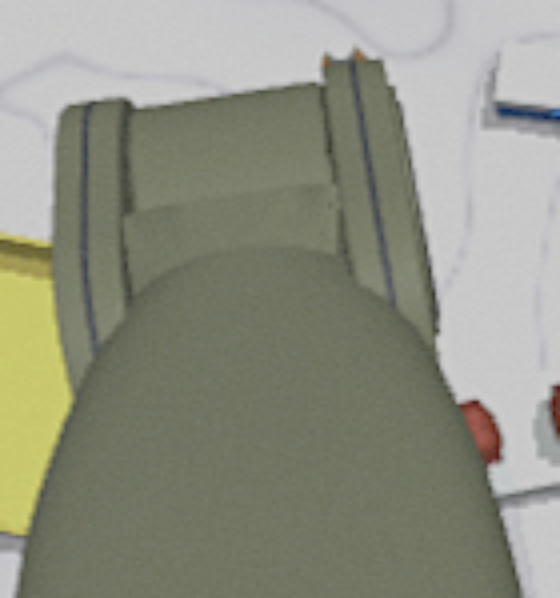

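Two views triangulate the wrist near the reported xy, but the pads appear about 36 mm higher than the reported TCP z. Pinching to 32 mm here is safe under either reading: it either squeezes the bulb by 8 mm or closes in air.

step_arm([
  [[0,0,0,0,120],[0,0,0,0,140],[0,0,0,0,159],[0,0,0,0,159],[0,0,0,0,159],[0,0,0,0,159],[0,0,0,0,159],[0,0,0,0,159]],
], force=20)

```text
time_s: 4.25
position: [0.4809, 0.0952, 0.0706]
eef_rot: [0.508, -0.491, 0.491, -0.508]
wrist_force: [-0.8, 0.3, -0.6]
grip_width: 0.0323
```

Run:
```python
from h import *
from bench import r
c=r.capture("scene"); np.savez("pics/scene3.npz",**c)
st=r.sense(); p,psi,M=pose(st); print(st["time_s"],np.round(p,4),st["grip_width"],np.round(st["wrist_force"],2),np.round(st["moment"],3))
im=cv2.resize(c["frame"][140:235,300:400,::-1],None,fx=6,fy=6,interpolation=cv2.INTER_CUBIC)
cv2.imwrite("pics/scene3c.png",(255*(im/255.)**0.45).astype(np.uint8))
```

```text
4.3 [0.4809 0.0952 0.0706] 0.03227724675534807 [ 0.08 -0.44 -0.38] [ 0.013  0.015 -0.007]
```

View pics/scene3c.png

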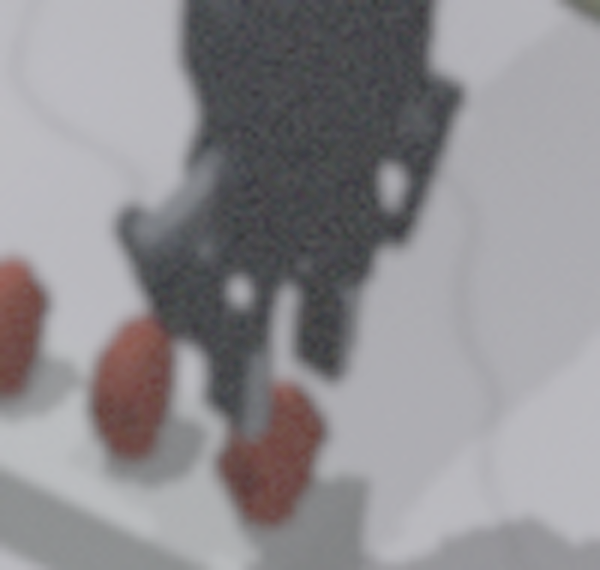

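The picture settles it. The fingers closed in air just above bulb 1: the pad strip runs over crop (258, 345-437) and the bulb top is at (285,385). So the reported z really is too low, and I'll measure the offset.

Run:
```python
from h import *
c=load("scene3"); p=np.array([.4809,.0952,.0706]); ps=np.radians(2)
z=np.array([np.cos(ps),np.sin(ps),0]); y=np.array([-np.sin(ps),np.cos(ps),0])
def zat(u,v,x,yy):
    o,d=ray(c,u,v); A=np.array([d,[0,0,-1]]).T; t=np.linalg.lstsq(A,np.array([x,yy,0])-o,rcond=None)[0]
    q=o+d*t[0]; return t[1],np.linalg.norm(q-[x,yy,t[1]])
a=p+.018*z+.011*y; b=p-.018*z+.011*y
for n,u,v,q in [("A top",343,197.3,a),("A bot",343,213,a),("B bot",300+335/6-.5,140+378/6-.5,p-.022*z+.011*y),("B bot in",300+297/6-.5,140+360/6-.5,p-.016*z-.0*y)]:
    print(n,np.round(zat(u,v,*q[:2]),4))
# predicted pixel of pad strips for offset h
for h in (.03,.035,.04):
    for n,q in(("A",a),("B",b)):
        print(h,n,[np.round((np.array(proj(c,[q[0],q[1],p[2]+h+e]))-[300,140]+.5)*6,0).tolist() for e in(-.019,.019)])
```

```text
A top [0.1291 0.0026]
A bot [0.0905 0.0006]
B bot [0.0936 0.0042]
B bot in [0.0978 0.0047]
0.03 A [[261.0, 462.0], [268.0, 371.0]]
0.03 B [[337.0, 412.0], [345.0, 322.0]]
0.035 A [[262.0, 450.0], [269.0, 359.0]]
0.035 B [[338.0, 401.0], [347.0, 310.0]]
0.04 A [[263.0, 439.0], [270.0, 346.0]]
0.04 B [[339.0, 389.0], [348.0, 298.0]]
```

The pad centre sits about 42 mm above the reported TCP z, and xy agrees to about 2 mm. I'll correct for this: open, then descend 4.2 cm to a reported z of about 0.028, watching the wrist force.

step_arm([
  [[0,0,0,0,70],[0,0,0,0,70],[0,0.5,0,0,70],[0,0.8,0,0,70],[0,0.8,0,0,70],[0,0.8,0,0,70],[0,0.7,0,0,70],[0,0.6,0,0,70]],
])

```text
time_s: 5.3
position: [0.4808, 0.0952, 0.028]
eef_rot: [0.509, -0.491, 0.491, -0.508]
wrist_force: [-0.1, 0.1, 0.6]
grip_width: 0.0621
```

```bash
cat > look.py <<'E'
import sys
from h import *
from bench import r
n=sys.argv[1]; u0,v0=int(sys.argv[2]),int(sys.argv[3])
c=r.capture("scene"); np.savez(f"pics/{n}.npz",**c)
st=r.sense(); p,psi,M=pose(st); print(round(st["time_s"],2),np.round(p,4),round(psi,1),round(st["grip_width"]*1e3,2),np.round(st["wrist_force"],2),np.round(st["moment"],3))
im=cv2.resize(c["frame"][v0:v0+95,u0:u0+100,::-1],None,fx=6,fy=6,interpolation=cv2.INTER_CUBIC)
cv2.imwrite(f"pics/{n}.png",(255*(im/255.)**0.45).astype(np.uint8))
E
python3 look.py s4 300 140
```

```text
5.35 [0.4803 0.0951 0.0275] 2.0 62.23 [-0.64 -1.05 -0.06] [ 0.013  0.051 -0.   ]
```

View pics/s4.png

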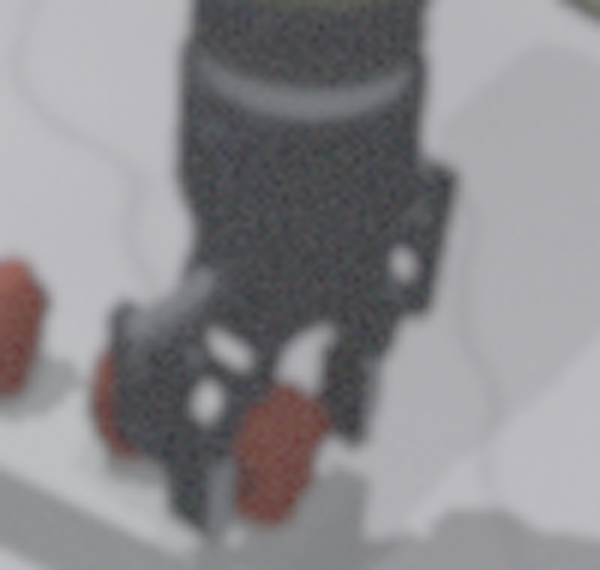

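Now the fingers straddle bulb 1 (finger A tip at crop (212,535), bulb at (280,455)). Pinching to 32 mm.

step_arm([
  [[0,0,0,0,110],[0,0,0,0,135],[0,0,0,0,159],[0,0,0,0,159],[0,0,0,0,159],[0,0,0,0,159],[0,0,0,0,159],[0,0,0,0,159]],
], force=20)

```text
time_s: 6.35
position: [0.4809, 0.0953, 0.0292]
eef_rot: [-0.508, 0.491, -0.491, 0.509]
wrist_force: [-2.3, -0.3, 5.8]
grip_width: 0.0325
```

```bash
python3 look.py s5 300 140 && python3 -c "
from bench import r
for i in range(3):
    s=r.sense(); print(s['time_s'],s['grip_width'],s['wrist_force'],s['joint_efforts'])"
```

```text
6.4 [0.4809 0.0953 0.0293] 1.9 32.29 [-2.07 -0.28  6.15] [-0.009  0.46  -0.045]
6.4 0.03228668716582507 [-2.07450187 -0.28201043  6.15056426] [-1.33780120e-01 -3.76552391e+01  1.93704718e+01 -9.27509889e-01
 -8.20737029e-02 -2.33055718e-03]
6.4 0.03228668716582507 [-2.07450187 -0.28201043  6.15056426] [-1.33780120e-01 -3.76552391e+01  1.93704718e+01 -9.27509889e-01
 -8.20737029e-02 -2.33055718e-03]
6.4 0.03228668716582507 [-2.07450187 -0.28201043  6.15056426] [-1.33780120e-01 -3.76552391e+01  1.93704718e+01 -9.27509889e-01
 -8.20737029e-02 -2.33055718e-03]
```

View pics/s5.png

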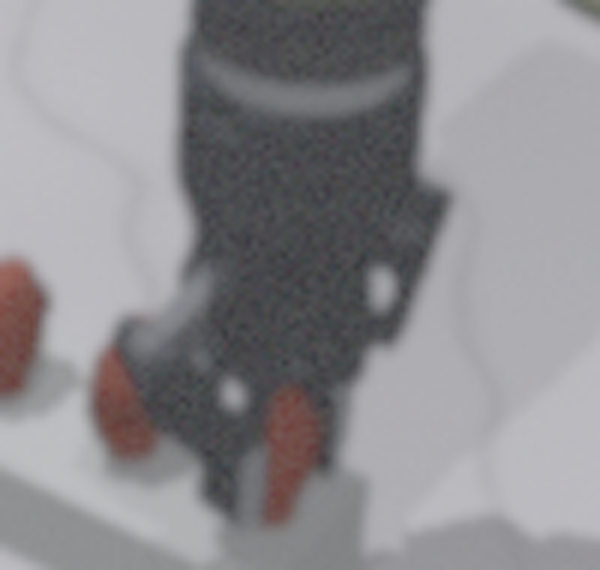

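The width matches free-air closing (32.3 mm), so the gripper is position-stiff and the pushback has to be felt through the wrist. The wrist now reads Fx = -2.1 N. I'll shift the pinch sideways in small steps and read force against displacement.

step_arm([
  [[0,0,0.1,0,159],[0,0,0.05,0,159],[0,0,0,0,159],[0,0,0,0,159],[0,0,0,0,159],[0,0,0,0,159],[0,0,0,0,159],[0,0,0,0,159]],
])

```text
time_s: 7.4
position: [0.4809, 0.0953, 0.0292]
eef_rot: [0.509, -0.492, 0.491, -0.508]
wrist_force: [-3.0, -0.2, 8.9]
grip_width: 0.0325
```

```bash
cat > avg.py <<'E'
from h import *
from bench import r
P=[];F=[];W=[];Mo=[]
for i in range(4):
    if i: r.capture("scene")
    s=r.sense();P.append(s["position"]);F.append(s["wrist_force"]);W.append(s["grip_width"]);Mo.append(s["moment"])
_,psi,M=pose(s)
print("t",round(s["time_s"],2),"psi",round(psi,1),"p mm",np.round(1e3*np.mean(P,0),2),"F",np.round(np.mean(F,0),2),"sd",np.round(np.std(F,0),2),"Ftool",np.round(M.T@np.mean(F,0),2),"mom",np.round(np.mean(Mo,0),3),"w",np.round(1e3*np.array(W),2),round(1e3*np.mean(W),3))
E
python3 avg.py
```

```text
t 7.55 psi 2.0 p mm [480.94  95.26  29.2 ] F [-4.37 -0.29  9.1 ] sd [0.9  0.31 0.3 ] Ftool [ 0.14 -9.09 -4.39] mom [-0.024  0.999 -0.009] w [32.49 32.22 32.21 32.06] 32.245
```

Run:
```python
from h import *
c=load("s5"); p=np.array([.4809,.0953,.0293]); ps=np.radians(2)
z=np.array([np.cos(ps),np.sin(ps),0]); y=np.array([-np.sin(ps),np.cos(ps),0])
for zz in (.040,.045,.050,.055):
    print(zz,[np.round((np.array(proj(c,np.r_[(p+s*z+.011*y)[:2],zz]))-[300,140]+.5)*6,0).tolist() for s in (.016,.026,-.016,-.026)])
f=c["frame"]; im=cv2.resize(f[185:235,325:365,::-1],None,fx=14,fy=12,interpolation=cv2.INTER_CUBIC)
cv2.imwrite("pics/s5z.png",(255*(im/255.)**0.45).astype(np.uint8))
```

```text
0.04 [[259.0, 553.0], [238.0, 567.0], [324.0, 508.0], [344.0, 495.0]]
0.045 [[260.0, 542.0], [239.0, 556.0], [325.0, 497.0], [345.0, 484.0]]
0.05 [[261.0, 531.0], [240.0, 545.0], [327.0, 486.0], [347.0, 473.0]]
0.055 [[261.0, 520.0], [240.0, 534.0], [328.0, 475.0], [348.0, 462.0]]
```

View pics/s5z.png

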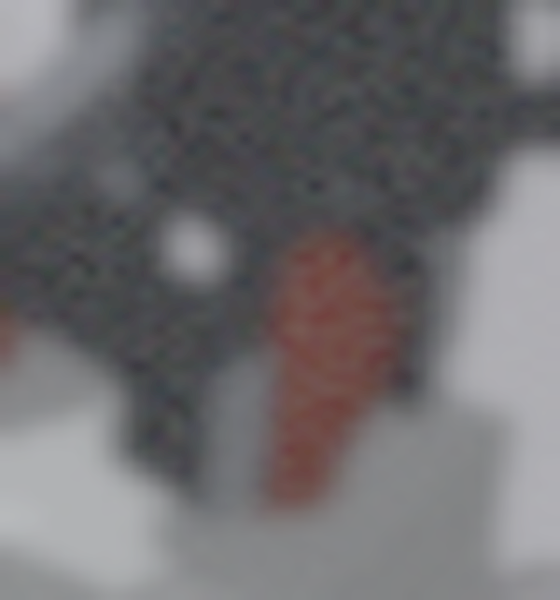

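step_arm([
  [[0,0,-0.1,0,159],[0,0,-0.1,0,159],[0,0,-0.1,0,159],[0,0,0,0,159],[0,0,0,0,159],[0,0,0,0,159],[0,0,0,0,159],[0,0,0,0,159]],
])

```text
time_s: 8.55
position: [0.4808, 0.0953, 0.0292]
eef_rot: [-0.508, 0.491, -0.492, 0.509]
wrist_force: [0.9, -1.0, 6.0]
grip_width: 0.0326
```

```bash
python3 avg.py
```

```text
t 8.7 psi 1.9 p mm [480.77  95.26  29.25] F [ 0.59 -0.14  5.57] sd [0.16 0.63 0.42] Ftool [ 0.16 -5.57  0.6 ] mom [-0.089 -0.123 -0.013] w [32.61 32.3  32.1  32.59] 32.402
```

Lateral moves change the force but not the position, so the bulb base acts rigid sideways. I'll try a second measure: pushing down while pinched makes the pads slip at 2·µ·N, which scales with the pushback. I'll also average the width.

step_arm([
  [[0,0.1,0,0,159],[0,0.1,0,0,159],[0,0.1,0,0,159],[0,0,0,0,159],[0,0,0,0,159],[0,0,0,0,159],[0,0,0,0,159],[0,0,0,0,159]],
])

```text
time_s: 9.7
position: [0.4808, 0.0954, 0.0269]
eef_rot: [-0.508, 0.491, -0.492, 0.509]
wrist_force: [-0.9, -0.6, 11.8]
grip_width: 0.032
```

```bash
python3 avg.py
```

```text
t 9.85 psi 1.9 p mm [480.83  95.44  26.92] F [-1.28 -0.44 11.72] sd [0.4  0.48 0.37] Ftool [  0.39 -11.72  -1.26] mom [-0.071  0.21   0.014] w [32.02 32.21 32.46 32.7 ] 32.347
```

The pads slid at Fz of about 11.7 N, which is ambiguous because friction is unknown. A one-finger push gives an absolute stiffness: open to 50 mm, push the -x flat with one finger until the neck seats, then read force against displacement.

step_arm([
  [[0,0,0,0,106],[0,0,0,0,106],[0,0,0.2,0,106],[0,0,0.2,0,106],[0,0,0.2,0,106],[0,0,0.2,0,106],[0,0,0.2,0,106],[0,0,0,0,106]],
], force=20)

```text
time_s: 10.85
position: [0.4884, 0.0954, 0.0254]
eef_rot: [0.509, -0.492, 0.491, -0.508]
wrist_force: [-4.0, 0.6, 2.4]
grip_width: 0.0497
```

```bash
python3 avg.py
```

```text
t 11.0 psi 2.0 p mm [488.44  95.42  25.45] F [-3.35  0.65  2.27] sd [0.43 0.27 0.36] Ftool [-0.77 -2.26 -3.33] mom [-0.015  0.695 -0.008] w [49.73 50.06 50.29 50.16] 50.06
```

step_arm([
  [[0,0,0.1,0,106],[0,0,0.1,0,106],[0,0,0,0,106],[0,0,0,0,106],[0,0,0,0,106],[0,0,0,0,106],[0,0,0,0,106],[0,0,0,0,106]],
])

```text
time_s: 12.0
position: [0.4893, 0.0954, 0.0254]
eef_rot: [0.509, -0.492, 0.49, -0.508]
wrist_force: [-6.1, -0.3, 6.2]
grip_width: 0.0502
```

```bash
python3 avg.py && python3 look.py s6 300 140
```

```text
t 12.15 psi 2.0 p mm [489.27  95.42  25.36] F [-6.14  0.24  5.22] sd [0.17 0.35 0.59] Ftool [-0.45 -5.2  -6.15] mom [ 0.031  1.4   -0.021] w [50.17 49.73 49.65 49.72] 49.816
12.2 [0.4893 0.0954 0.0254] 2.0 49.69 [-6.53  0.31  4.96] [ 0.019  1.412 -0.051]
```

View pics/s6.png

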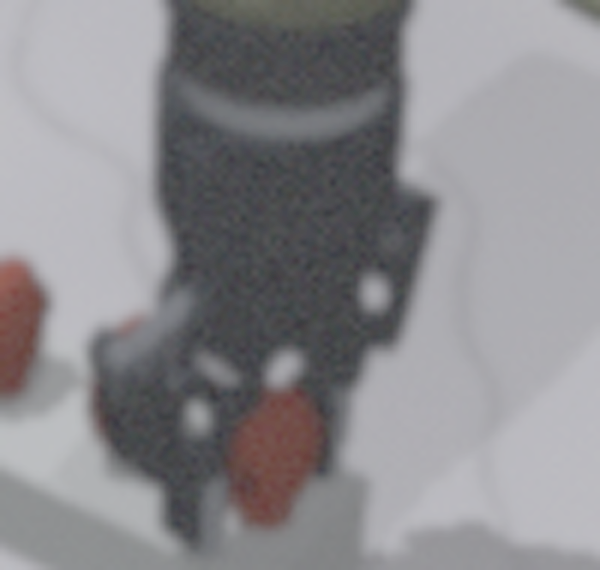

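step_arm([
  [[0,0,-0.4,0,70],[0,0,-0.5,0,70],[0,-0.5,0,0,70],[0,-1.0,0,0,70],[0,-1.0,0,0,70],[0,-1.0,0,0,70],[0,-1.0,0,0,70],[0,-1.0,0,0,70]],
])

```text
time_s: 13.2
position: [0.4825, 0.0953, 0.0814]
eef_rot: [-0.508, 0.491, -0.491, 0.509]
wrist_force: [-0.8, -0.3, -0.2]
grip_width: 0.0618
```

step_arm([
  [[2.8,0,0.5,0,70],[2.8,0,0.5,0,70],[0,0,0,-10,70],[0,0,0,-10,70],[0,0,0,0,159],[0,0,0,0,159],[0,0,0,0,159],[0,0,0,0,159]],
])

```text
time_s: 14.2
position: [0.4943, 0.0397, 0.0806]
eef_rot: [0.586, -0.396, 0.396, -0.586]
wrist_force: [1.0, -0.3, -0.4]
grip_width: 0.032
```

```bash
cat >> avg.py <<'E'
import sys
if len(sys.argv)>1:
    W=W[1:]
    for i in range(int(sys.argv[1])): r.capture("scene"); W.append(r.sense()["grip_width"])
    print("w mean",round(1e3*np.mean(W),3),"sd",round(1e3*np.std(W),3),len(W))
if len(sys.argv)>2:
    c=r.capture("scene"); n=sys.argv[2]; np.savez(f"pics/{n}.npz",**c); u0,v0=int(sys.argv[3]),int(sys.argv[4])
    im=cv2.resize(c["frame"][v0:v0+95,u0:u0+100,::-1],None,fx=6,fy=6,interpolation=cv2.INTER_CUBIC)
    cv2.imwrite(f"pics/{n}.png",(255*(im/255.)**0.45).astype(np.uint8))
E
python3 avg.py 8 s7 270 130
```

```text
t 14.35 psi 21.9 p mm [494.28  39.7   80.6 ] F [ 0.05 -0.26  0.17] sd [0.71 0.61 0.47] Ftool [ 0.26 -0.17 -0.06] mom [ 0.006  0.026 -0.028] w [32.   32.31 31.85 32.06] 32.054
w mean 32.096 sd 0.207 11
```

View pics/s7.png

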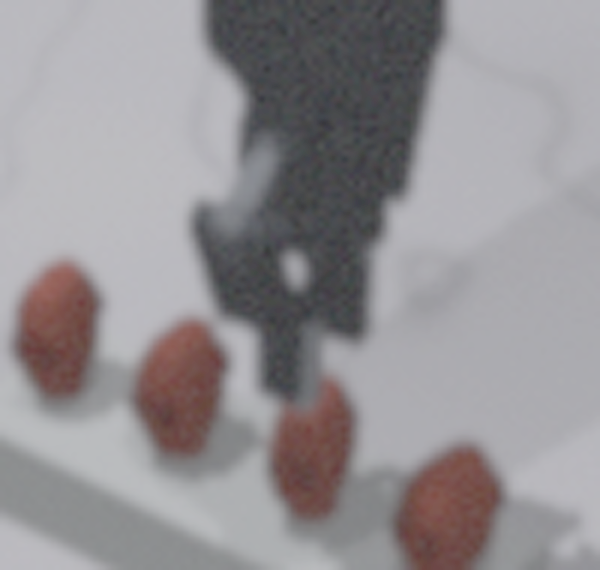

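Free-air width at 159 counts averages 32.10 mm, against 32.36 mm with bulb 1 pinched, so there is a small usable load deflection. Now the same pinch and push-down test on bulb 2; the picture shows the closed fingers directly above it at crop (295,400).

step_arm([
  [[0,0,0,0,70],[0,0,0,0,70],[0,0.7,0,0,70],[0,1.0,0,0,70],[0,1.0,0,0,70],[0,1.0,0,0,70],[0,1.0,0,0,70],[0,0.6,0,0,70]],
])

```text
time_s: 15.8
position: [0.4939, 0.0396, 0.0267]
eef_rot: [0.586, -0.396, 0.395, -0.586]
wrist_force: [-0.2, 0.3, 0.4]
grip_width: 0.0618
```

step_arm([
  [[0,0,0,0,110],[0,0,0,0,135],[0,0,0,0,159],[0,0,0,0,159],[0,0,0,0,159],[0,0,0,0,159],[0,0,0,0,159],[0,0,0,0,159]],
])

```text
time_s: 16.8
position: [0.4946, 0.0396, 0.0281]
eef_rot: [-0.586, 0.395, -0.396, 0.586]
wrist_force: [-0.8, -0.5, 6.5]
grip_width: 0.0323
```

```bash
python3 avg.py 8 s8 270 130
```

```text
t 16.95 psi 21.9 p mm [494.61  39.6   28.14] F [-1.06 -0.42  6.19] sd [0.47 0.44 0.33] Ftool [-0.01 -6.19 -1.14] mom [-0.111  0.336 -0.01 ] w [32.26 32.47 32.26 32.08] 32.268
w mean 32.27 sd 0.222 11
```

step_arm([
  [[0,0.1,0,0,159],[0,0.1,0,0,159],[0,0.1,0,0,159],[0,0,0,0,159],[0,0,0,0,159],[0,0,0,0,159],[0,0,0,0,159],[0,0,0,0,159]],
])

```text
time_s: 18.4
position: [0.4946, 0.0396, 0.0251]
eef_rot: [-0.586, 0.395, -0.396, 0.586]
wrist_force: [-2.1, -1.1, 5.4]
grip_width: 0.0324
```

```bash
python3 avg.py
```

```text
t 18.55 psi 21.9 p mm [494.61  39.55  25.09] F [-1.68 -0.65  5.38] sd [0.41 0.43 0.32] Ftool [-0.03 -5.38 -1.8 ] mom [-0.127  0.306 -0.005] w [32.38 32.19 32.26 32.03] 32.216
```

View pics/s8.png

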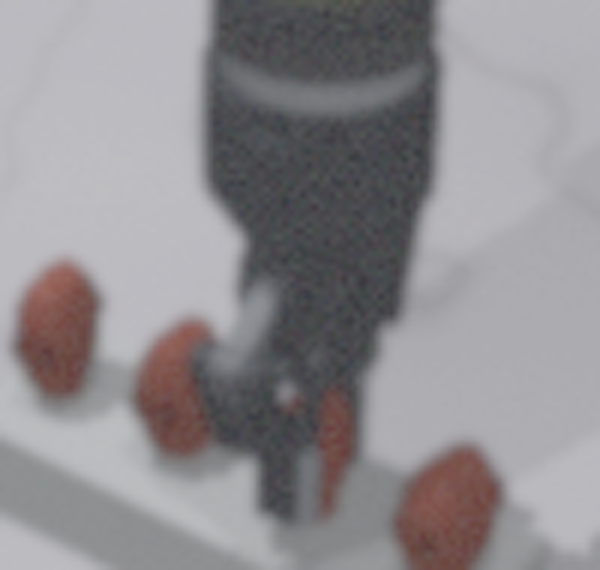

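Bulb 2's pads slipped at only about 5.4 N, against 11.7 N or more for bulb 1, and its width deflection is smaller (0.15 mm against 0.26 mm). So bulb 2 is supple and bulb 1 perished. I'll lift bulb 2 now and carry it to the white tray.

step_arm([
  [[0,-0.5,0,0,160],[0,-1.0,0,0,160],[0,-1.5,0,0,160],[0,-1.5,0,0,160],[0,-1.5,0,0,160],[0,-1.5,0,0,160],[0,-1.5,0,0,160],[2.0,0,-0.7,0,160]],
])

```text
time_s: 19.55
position: [0.4967, 0.0192, 0.1165]
eef_rot: [-0.586, 0.394, -0.396, 0.587]
wrist_force: [-0.2, -0.9, -0.2]
grip_width: 0.0321
```

```bash
python3 avg.py 0 s9 270 110
```

```text
t 19.7 psi 21.9 p mm [496.05  17.78 115.73] F [-0.07 -0.75 -0.31] sd [0.52 1.08 0.25] Ftool [ 0.67  0.31 -0.35] mom [-0.021 -0.007 -0.02 ] w [32.14 31.71 31.96 31.85] 31.914
w mean 31.839 sd 0.103 3
```

View pics/s9.png

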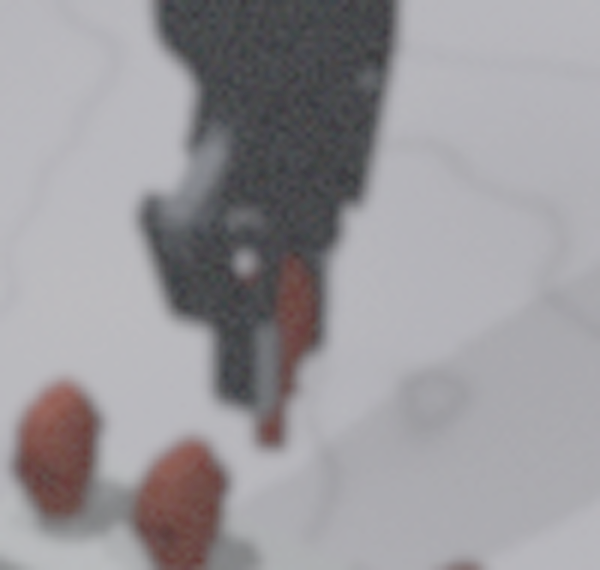

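Bulb 2 is held, its neck visible below the fingers at crop (270,435). I'll carry it over the tray's robot-side half and lower it.

step_arm([
  [[4.4,0,-1.5,0,160],[4.5,0,-1.6,0,160],[4.5,0,-1.6,0,160],[4.5,0,-1.6,0,160],[4.5,0,-1.6,0,160],[4.4,0,-1.5,0,160],[4.4,0,-1.5,0,160],[0,0,0,7,160]],
])

```text
time_s: 20.75
position: [0.5114, -0.3146, 0.1142]
eef_rot: [0.559, -0.432, 0.433, -0.559]
wrist_force: [-0.0, 0.0, -0.7]
grip_width: 0.0318
```

step_arm([
  [[0,0,0,7,160],[0,1.0,0,0,160],[0,1.5,0,0,160],[0,1.5,0,0,160],[0,1.5,0,0,160],[0,1.5,0,0,160],[0,1.5,0,0,160],[0,1.4,0,0,160]],
])

```text
time_s: 21.75
position: [0.5107, -0.3117, 0.0145]
eef_rot: [0.533, -0.464, 0.464, -0.533]
wrist_force: [-0.4, 0.1, -0.3]
grip_width: 0.032
```

```bash
python3 avg.py 0 s10 165 90
```

```text
t 21.9 psi 7.9 p mm [ 509.95 -311.16   13.87] F [-0.15  0.17 -0.59] sd [0.72 0.67 0.34] Ftool [-0.19  0.59 -0.12] mom [0.013 0.024 0.017] w [31.95 32.05 31.98 31.75] 31.932
w mean 31.926 sd 0.131 3
```

View pics/s10.png

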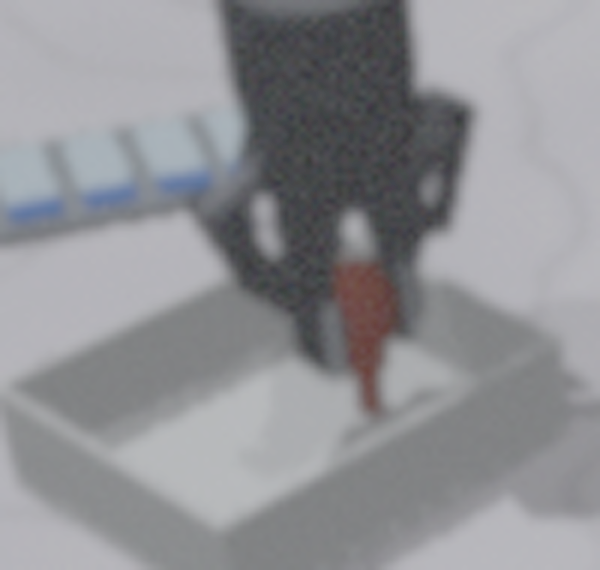

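Run:
```python
from h import *
c=load("s10")
def px(p): return np.round((np.array(proj(c,p))-[165,90]+.5)*6,0).tolist()
print("exp neck",px([.510,-.3112,.009]),px([.510,-.3112,.03]),px([.510,-.3112,.05]))
for k in [(422.4,144.4),(482.6,138),(498,211),(434.4,219.6)]:
    t=load("top0"); q=onz(t,*k,.05); print(np.round(q,3),px(q))
for (u,v) in [(10,390),(225,528),(560,345),(240,275)]:
    print((u,v),np.round(onz(c,165+u/6-.5,90+v/6-.5,.05),3))
u,v=372,412
for z in (.005,.01,.02,.03,.04,.05): print(z,np.round(onz(c,165+u/6-.5,90+v/6-.5,z),3))
```

```text
exp neck [369.0, 408.0] [363.0, 367.0] [358.0, 328.0]
[ 0.624 -0.224  0.05 ] [223.0, 525.0]
[ 0.642 -0.367  0.05 ] [7.0, 384.0]
[ 0.47  -0.395  0.05 ] [335.0, 222.0]
[ 0.447 -0.248  0.05 ] [566.0, 338.0]
(10, 390) [ 0.643 -0.362  0.05 ]
(225, 528) [ 0.624 -0.221  0.05 ]
(560, 345) [ 0.453 -0.245  0.05 ]
(240, 275) [ 0.526 -0.382  0.05 ]
0.005 [ 0.508 -0.313  0.005]
0.01 [ 0.511 -0.306  0.01 ]
0.02 [ 0.518 -0.293  0.02 ]
0.03 [ 0.525 -0.28   0.03 ]
0.04 [ 0.532 -0.266  0.04 ]
0.05 [ 0.54  -0.253  0.05 ]
```

The neck pixel matches the expected position to within 3 px and lies well inside the tray. Releasing bulb 2 and moving to bulb 3.

step_arm([
  [[0,0.2,0,0,120],[0,0,0,0,90],[0,0,0,0,90],[0,-1.0,0,0,90],[0,-1.4,0,0,90],[0,-1.5,0,0,90],[0,-1.6,0,0,90],[0,-1.8,0,0,90]],
])

```text
time_s: 22.95
position: [0.5109, -0.3118, 0.0881]
eef_rot: [-0.533, 0.464, -0.464, 0.533]
wrist_force: [-0.7, 0.3, 1.0]
grip_width: 0.0557
```

step_arm([
  [[-4.9,0,0.6,0,70],[-4.9,0,0.6,0,70],[-4.9,0,0.6,0,70],[-4.9,0,0.6,0,70],[-4.9,0,0.7,0,70],[-4.9,0,0.7,0,70],[0,0,0,-4.5,70],[0,0,0,0,70]],
])

```text
time_s: 23.95
position: [0.5082, -0.0146, 0.0875]
eef_rot: [-0.551, 0.442, -0.443, 0.552]
wrist_force: [-0.3, -0.9, 1.2]
grip_width: 0.0618
```

```bash
python3 avg.py 0 s11 165 90
```

```text
t 24.1 psi 12.3 p mm [508.12 -15.25  87.28] F [-0.39 -0.34  0.82] sd [0.62 0.41 0.37] Ftool [ 0.25 -0.82 -0.45] mom [-0.008  0.014  0.003] w [61.77 62.12 61.93 62.04] 61.967
w mean 62.031 sd 0.076 3
```

View pics/s11.png

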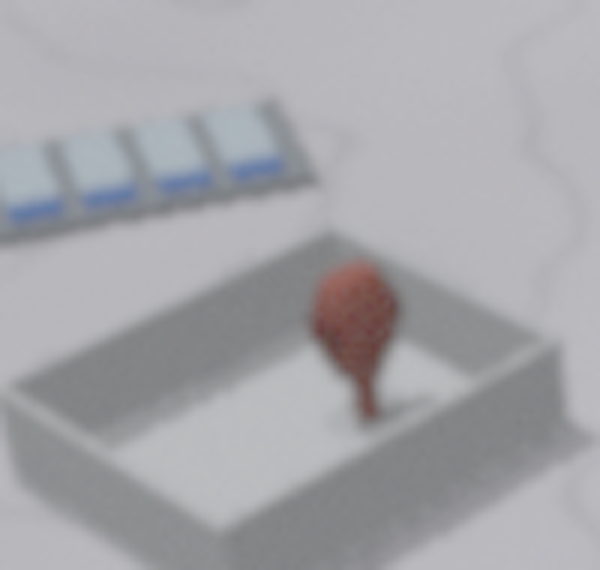

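Bulb 2 stands upright in the tray at crop (365,415). Now bulb 3: descend, pinch, average, and push down.

step_arm([
  [[0,0,-0.1,0,70],[0,0.7,0,0,70],[0,1.0,0,0,70],[0,1.0,0,0,70],[0,1.0,0,0,70],[0,1.0,0,0,70],[0,0.9,0,0,70],[0,0.4,0,0,100]],
])

```text
time_s: 25.15
position: [0.5064, -0.0154, 0.0259]
eef_rot: [0.551, -0.443, 0.443, -0.551]
wrist_force: [0.1, 0.2, 0.6]
grip_width: 0.0519
```

step_arm([
  [[0,0,0,0,115],[0,0,0,0,135],[0,0,0,0,159],[0,0,0,0,159],[0,0,0,0,159],[0,0,0,0,159],[0,0,0,0,159],[0,0,0,0,159]],
])

```text
time_s: 26.15
position: [0.5069, -0.0155, 0.0273]
eef_rot: [-0.551, 0.443, -0.443, 0.551]
wrist_force: [-1.9, 0.4, 5.0]
grip_width: 0.0328
```

```bash
python3 avg.py 6 s12 250 125
```

```text
t 26.3 psi 12.4 p mm [506.9  -15.5   27.28] F [-1.85 -0.18  5.9 ] sd [0.1  0.46 0.72] Ftool [-0.22 -5.9  -1.84] mom [-0.016  0.437 -0.017] w [32.82 32.27 32.78 32.43] 32.576
w mean 32.404 sd 0.246 9
```

step_arm([
  [[0,0.1,0,0,159],[0,0.1,0,0,159],[0,0.1,0,0,159],[0,0,0,0,159],[0,0,0,0,159],[0,0,0,0,159],[0,0,0,0,159],[0,0,0,0,159]],
])

```text
time_s: 27.65
position: [0.507, -0.0156, 0.0249]
eef_rot: [-0.551, 0.442, -0.443, 0.551]
wrist_force: [-3.6, 0.2, 10.3]
grip_width: 0.0325
```

```bash
python3 avg.py 4
```

```text
t 27.8 psi 12.4 p mm [506.99 -15.62  24.93] F [-3.57  0.29 10.27] sd [0.1  0.27 0.64] Ftool [ -1.04 -10.28  -3.42] mom [-0.089  0.747  0.041] w [32.47 31.87 32.5  32.67] 32.381
w mean 32.346 sd 0.263 7
```

View pics/s12.png

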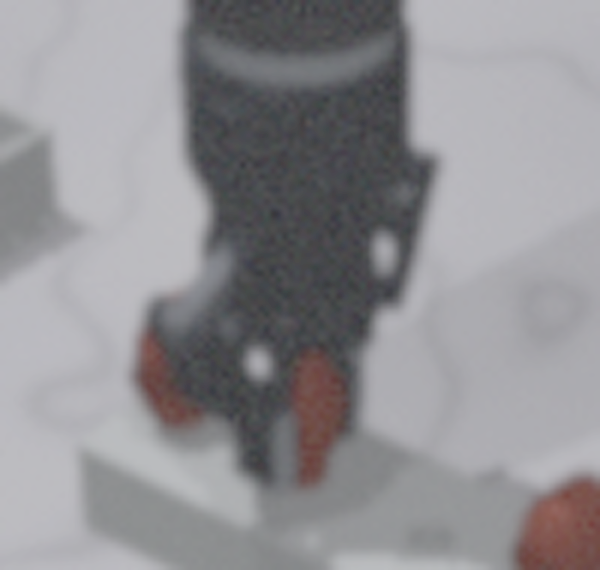

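Bulb 3 resists like bulb 1 (slip force 10.3 N, width 32.38 mm), so it is perished. Carrying it to the yellow tub.

step_arm([
  [[0,-0.5,0,0,160],[0,-1.0,0,0,160],[0,-1.5,0,0,160],[0,-1.5,0,0,160],[0,-1.5,0,0,160],[0,-1.5,0,0,160],[0,-1.5,0,0,160],[-2.0,0,0.8,0,160]],
])

```text
time_s: 29.0
position: [0.5116, 0.0052, 0.1153]
eef_rot: [-0.55, 0.443, -0.444, 0.551]
wrist_force: [0.4, 0.8, -1.2]
grip_width: 0.0319
```

step_arm([
  [[-4.2,0,1.7,0,160],[-4.2,0,1.7,0,160],[-4.2,0,1.7,0,160],[-4.2,0,1.7,0,160],[-4.2,0,1.7,0,160],[-4.2,0,1.8,0,160],[-4.1,0,1.8,0,160],[0,0,0,7.5,160]],
])

```text
time_s: 30.0
position: [0.5661, 0.3218, 0.1136]
eef_rot: [-0.52, 0.478, -0.478, 0.522]
wrist_force: [0.7, -1.0, -1.0]
grip_width: 0.0319
```

```bash
python3 avg.py 0 s13 375 250
```

```text
t 30.15 psi 5.1 p mm [565.48 319.77 113.52] F [-0.1  -0.98 -0.48] sd [0.6  0.05 0.42] Ftool [ 0.97  0.48 -0.19] mom [-0.045  0.007 -0.019] w [31.85 31.9  32.13 32.02] 31.978
w mean 32.02 sd 0.093 3
```

View pics/s13.png

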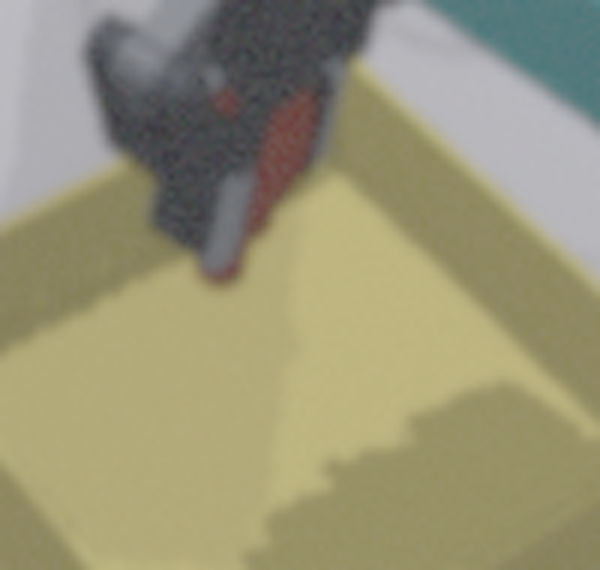

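step_arm([
  [[0,0,0,7.5,160],[0,0,0,7.5,160],[0,1.6,0,0,160],[0,1.7,0,0,160],[0,1.7,0,0,160],[0,1.7,0,0,160],[0,1.6,0,0,160],[0,1.4,0,0,160]],
])

```text
time_s: 31.2
position: [0.5651, 0.3179, 0.0153]
eef_rot: [-0.455, 0.542, -0.542, 0.454]
wrist_force: [0.4, -0.0, -1.2]
grip_width: 0.0319
```

```bash
python3 avg.py 0 s14 375 250
python3 - <<'E'
from h import *
from bench import r
c=r.capture("top"); np.savez("pics/t14.npz",**c); cv2.imwrite("pics/t14.png",cv2.convertScaleAbs(c["frame"][:,:,::-1],alpha=1.3))
def cen(n):
    c=load(n); im=c["frame"].astype(float); w=np.clip(im[...,0]-np.maximum(im[...,1],im[...,2])-12,0,45)/45.
    y,x,H,W=202,335,27,22; vs,us=np.mgrid[y:y+H,x:x+W]; ww=w[y:y+H,x:x+W]; return round(float((us*ww).sum()/ww.sum()),2),round(float((vs*ww).sum()/ww.sum()),2),round(float(ww.sum()),1)
for n in ("scene0","s7","s11","s14"): print(n,cen(n))
E
```

```text
t 31.35 psi -10.0 p mm [564.41 317.5   14.71] F [-0.12 -0.2  -1.15] sd [0.9  0.15 1.06] Ftool [ 0.22  1.16 -0.08] mom [-0.015  0.03  -0.017] w [31.9  31.91 32.07 32.07] 31.987
w mean 32.017 sd 0.072 3
scene0 (344.81, 212.19, 84.3)
s7 (344.28, 214.36, 77.3)
s11 (343.76, 213.61, 92.6)
s14 (344.24, 212.89, 111.0)
```

View pics/s14.png

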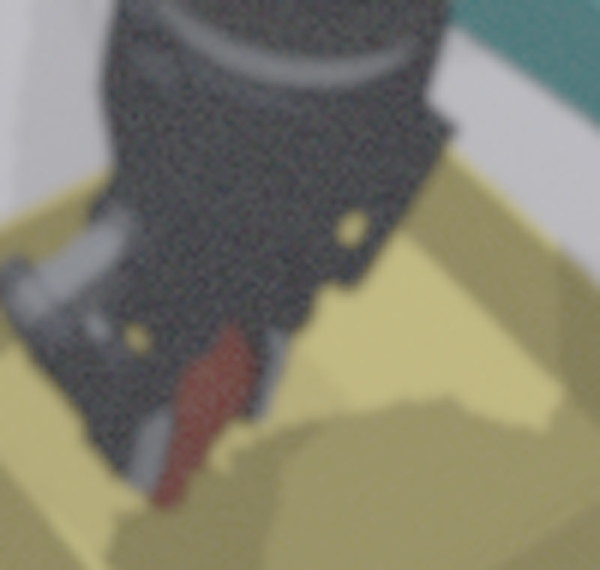

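View pics/t14.png

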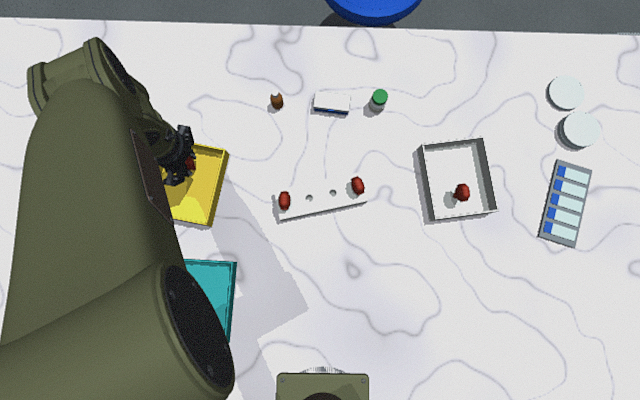

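The top view shows bulbs 1 and 4 left in the rack at (285,200) and (357,186), bulb 2 in the tray, and the gripper in the tub at (180,160). Releasing bulb 3 and re-measuring bulb 1's pose.

step_arm([
  [[0,0.3,0,0,120],[0,0,0,0,90],[0,0,0,0,90],[0,-1.0,0,0,90],[0,-1.4,0,0,90],[0,-1.6,0,0,90],[0,-1.7,0,0,90],[0,-1.8,0,0,90]],
])

```text
time_s: 32.45
position: [0.5655, 0.3181, 0.0903]
eef_rot: [0.454, -0.542, 0.542, -0.455]
wrist_force: [-0.5, 0.3, 0.2]
grip_width: 0.0555
```

```bash
python3 avg.py 0 s15 375 250
python3 - <<'E'
from h import *
t=load("t14"); s=load("s14"); 
def soft(c,x,y,W,H):
    im=c["frame"].astype(float); w=np.clip(im[...,0]-np.maximum(im[...,1],im[...,2])-12,0,45)/45.
    vs,us=np.mgrid[y:y+H,x:x+W]; ww=w[y:y+H,x:x+W]; return us.ravel(),vs.ravel(),ww.ravel()
for nm,bt,bs in (("b1",(276,189,17,25),(335,202,22,27)),("b4",(349,174,18,25),(271,171,18,26))):
    a=soft(t,*bt); b=soft(s,*bs)
    ca=[np.average(a[i],weights=a[2]) for i in (0,1)]; cb=[np.average(b[i],weights=b[2]) for i in (0,1)]
    p,e=tri(t,ca,s,cb)
    P=np.array([onz(t,u,v,0.068)[:2] for u,v in zip(a[0],a[1])])
    C=np.cov(P.T,aweights=a[2]);w,V=np.linalg.eigh(C);v=V[:,1]*np.sign(V[0,1])
    print(nm,np.round(ca,2),np.round(cb,2),np.round(p,4),round(e,4),"yaw",round(float(np.degrees(np.arctan2(v[1],v[0]))),1),"top@.072",np.round(onz(t,*ca,.072),4))
E
```

```text
t 32.6 psi -10.1 p mm [566.58 318.71  91.48] F [0.12 0.01 0.32] sd [0.54 0.64 0.6 ] Ftool [-0.03 -0.32  0.12] mom [ 0.01  -0.018  0.018] w [55.53 55.31 55.   55.27] 55.276
w mean 55.192 sd 0.136 3
b1 [284.13 199.82] [344.24 212.89] [0.4823 0.0936 0.0728] 0.0009 yaw 2.4 top@.072 [0.4827 0.0934 0.072 ]
b4 [357.89 184.67] [278.8  181.92] [ 0.5197 -0.0699  0.0736] 0.0012 yaw 18.9 top@.072 [ 0.5204 -0.0705  0.072 ]
```

View pics/s15.png

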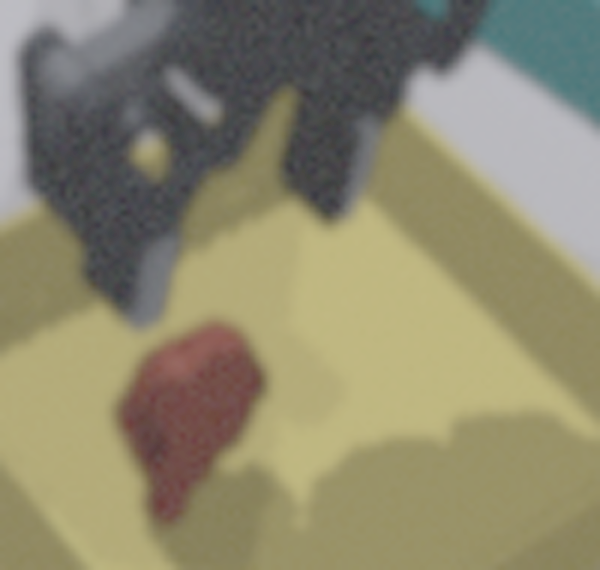

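Bulb 3 stands in the tub at crop (190,420). Bulb 1 is at (0.482, 0.094) with yaw 2.4°. I'll move there and repeat the identical centred pinch and push test before carrying it.

step_arm([
  [[4.7,0,-0.9,0,70],[4.7,0,-0.9,0,70],[4.7,0,-0.9,0,70],[4.7,0,-0.9,0,70],[4.8,0,-0.8,0,70],[0,0,0,-6.2,70],[0,0,0,-6.2,70],[0,0,0,0,70]],
])

```text
time_s: 33.65
position: [0.4801, 0.093, 0.088]
eef_rot: [0.51, -0.49, 0.49, -0.509]
wrist_force: [-0.1, -0.5, -0.3]
grip_width: 0.0618
```

step_arm([
  [[0,0.6,0,0,70],[0,0.9,0,0,70],[0,1.0,0,0,70],[0,1.0,0,0,70],[0,1.0,0,0,70],[0,0.9,0,0,70],[0,0.9,0,0,70],[0,0,0,0,100]],
])

```text
time_s: 34.65
position: [0.4801, 0.0932, 0.0248]
eef_rot: [0.511, -0.49, 0.489, -0.51]
wrist_force: [-0.1, 0.0, 0.0]
grip_width: 0.0521
```

step_arm([
  [[0,0,0,0,115],[0,0,0,0,135],[0,0,0,0,159],[0,0,0,0,159],[0,0,0,0,159],[0,0,0,0,159],[0,0,0,0,159],[0,0,0,0,159]],
])

```text
time_s: 35.65
position: [0.4812, 0.0934, 0.0264]
eef_rot: [-0.51, 0.489, -0.49, 0.511]
wrist_force: [-1.4, -0.6, 6.4]
grip_width: 0.0324
```

```bash
python3 avg.py 2 s16 300 140
```

```text
t 35.8 psi 2.3 p mm [481.22  93.42  26.44] F [-1.27 -0.52  5.4 ] sd [0.18 0.42 0.62] Ftool [ 0.46 -5.4  -1.28] mom [-0.03   0.252  0.003] w [32.42 32.4  32.1  32.35] 32.316
w mean 32.338 sd 0.133 5
```

step_arm([
  [[0,0.1,0,0,159],[0,0.1,0,0,159],[0,0.1,0,0,159],[0,0,0,0,159],[0,0,0,0,159],[0,0,0,0,159],[0,0,0,0,159],[0,0,0,0,159]],
])

```text
time_s: 36.95
position: [0.4813, 0.0935, 0.0242]
eef_rot: [-0.51, 0.489, -0.49, 0.511]
wrist_force: [-2.7, -0.7, 11.5]
grip_width: 0.0324
```

```bash
python3 avg.py 2
```

```text
t 37.1 psi 2.3 p mm [481.28  93.5   24.17] F [-2.73 -0.3  11.98] sd [0.25 0.39 0.49] Ftool [  0.19 -11.98  -2.72] mom [-0.033  0.617  0.016] w [32.42 32.45 32.44 32.64] 32.484
w mean 32.478 sd 0.081 5
```

View pics/s16.png

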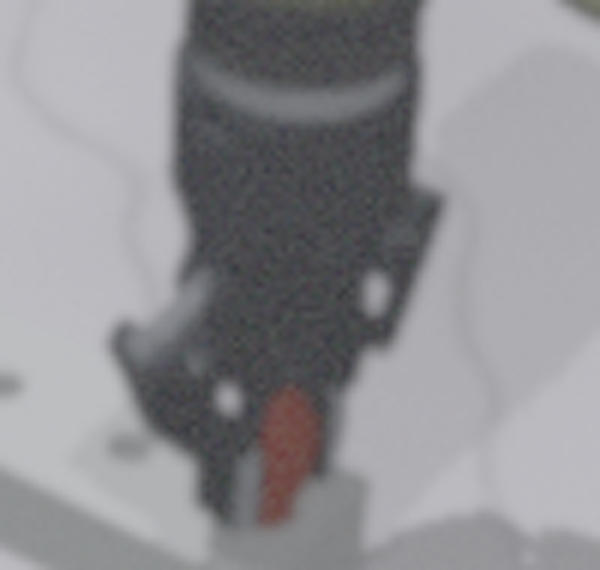

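Repeat test on bulb 1: 12.0 N slip force and 32.4 mm width, so it is confirmed perished. Carrying it to the robot-side half of the tub.

step_arm([
  [[0,-0.5,0,0,160],[0,-1.0,0,0,160],[0,-1.5,0,0,160],[0,-1.5,0,0,160],[0,-1.5,0,0,160],[0,-1.5,0,0,160],[0,-1.5,0,0,160],[-2.0,0,0.2,0,160]],
])

```text
time_s: 38.2
position: [0.483, 0.113, 0.1142]
eef_rot: [-0.509, 0.49, -0.491, 0.51]
wrist_force: [0.0, -0.8, 0.3]
grip_width: 0.0321
```

step_arm([
  [[-4.4,0,0.4,0,160],[-4.4,0,0.4,0,160],[-4.3,0,0.3,0,160],[-4.3,0,0.4,0,160],[-4.4,0,0.3,0,160],[0,0,0,6.2,160],[0,0,0,6.2,160],[0,0,0,0,160]],
])

```text
time_s: 39.2
position: [0.4909, 0.332, 0.1127]
eef_rot: [-0.455, 0.542, -0.542, 0.455]
wrist_force: [-0.8, 0.1, -0.7]
grip_width: 0.0318
```

step_arm([
  [[0,1.0,0,0,160],[0,1.4,0,0,160],[0,1.5,0,0,160],[0,1.5,0,0,160],[0,1.5,0,0,160],[0,1.4,0,0,160],[0,1.2,0,0,160],[0,0,0,0,160]],
])

```text
time_s: 40.2
position: [0.4902, 0.3313, 0.0164]
eef_rot: [-0.455, 0.542, -0.542, 0.453]
wrist_force: [0.2, 0.1, 0.2]
grip_width: 0.0319
```

```bash
python3 avg.py 0 s17 375 235
```

```text
t 40.35 psi -10.0 p mm [490.89 331.85  17.32] F [ 0.33  0.   -0.46] sd [0.29 0.46 0.43] Ftool [-0.06  0.46  0.32] mom [-0.016 -0.003 -0.015] w [31.88 32.15 32.01 31.82] 31.968
w mean 31.995 sd 0.137 3
```

View pics/s17.png

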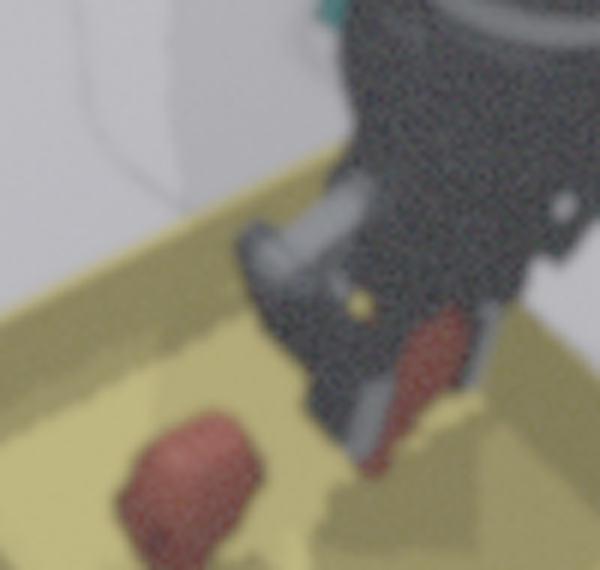

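Bulb 1 hangs inside the tub, its neck at crop (372,470), clear of bulb 3 at (190,480). Releasing it and moving to bulb 4.

step_arm([
  [[0,0.5,0,0,125],[0,0,0,0,106],[0,0,0,0,106],[0,-1.2,0,0,106],[0,-1.6,0,0,106],[0,-1.7,0,0,106],[0,-1.7,0,0,106],[0,-1.8,0,0,106]],
])

```text
time_s: 41.4
position: [0.4915, 0.3322, 0.0947]
eef_rot: [0.454, -0.542, 0.542, -0.455]
wrist_force: [-0.4, -0.3, 0.8]
grip_width: 0.0499
```

step_arm([
  [[5.6,0,1.4,0,70],[5.6,0,1.4,0,70],[5.6,0,1.4,0,70],[5.6,0,1.4,0,70],[5.6,0,1.4,0,70],[5.6,0,1.4,0,70],[5.5,0,1.4,0,70],[0,0,0,-9.7,70]],
])

```text
time_s: 42.4
position: [0.5205, -0.0743, 0.0943]
eef_rot: [0.498, -0.501, 0.503, -0.499]
wrist_force: [-0.4, -0.0, 0.3]
grip_width: 0.062
```

```bash
python3 avg.py 0 s18 375 235
```

```text
t 42.55 psi -0.6 p mm [520.07 -72.25  94.05] F [-0.34  0.19  0.38] sd [0.54 0.28 0.39] Ftool [-0.18 -0.38 -0.34] mom [ 0.024 -0.006 -0.019] w [62.02 62.21 61.96 61.99] 62.043
w mean 62.052 sd 0.111 3
```

View pics/s18.png

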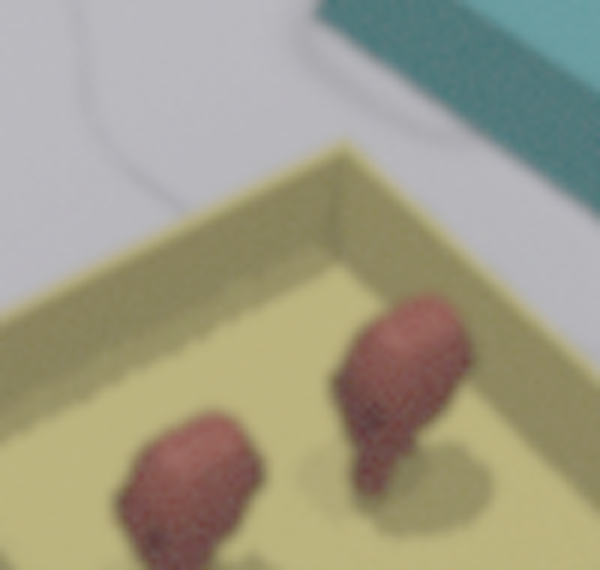

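Both perished bulbs stand in the yellow tub at crop (190,480) and (405,385). Now the same test on bulb 4.

step_arm([
  [[0,0,0,-9.8,70],[0,0,0,-9.8,70],[0,1.0,0,0,70],[0,1.2,0,0,70],[0,1.2,0,0,70],[0,1.2,0,0,70],[0,1.2,0,0,70],[0,0.8,0,0,70]],
])

```text
time_s: 43.6
position: [0.5188, -0.0702, 0.0256]
eef_rot: [0.577, -0.41, 0.409, -0.576]
wrist_force: [0.3, 0.2, -0.8]
grip_width: 0.0618
```

step_arm([
  [[0,0,0,0,110],[0,0,0,0,135],[0,0,0,0,159],[0,0,0,0,159],[0,0,0,0,159],[0,0,0,0,159],[0,0,0,0,159],[0,0,0,0,159]],
])

```text
time_s: 44.6
position: [0.5197, -0.0703, 0.0268]
eef_rot: [-0.576, 0.409, -0.41, 0.577]
wrist_force: [0.2, 0.0, 4.4]
grip_width: 0.032
```

```bash
python3 avg.py 6 s19 240 120
```

```text
t 44.75 psi 19.2 p mm [519.73 -70.25  26.81] F [ 0.45 -0.5   4.49] sd [0.61 0.37 0.53] Ftool [ 0.62 -4.49  0.26] mom [-0.069 -0.031  0.022] w [32.05 31.97 32.45 32.48] 32.238
w mean 32.266 sd 0.156 9
```

step_arm([
  [[0,0.1,0,0,159],[0,0.1,0,0,159],[0,0.1,0,0,159],[0,0,0,0,159],[0,0,0,0,159],[0,0,0,0,159],[0,0,0,0,159],[0,0,0,0,159]],
])

```text
time_s: 46.1
position: [0.5195, -0.0701, 0.0236]
eef_rot: [-0.576, 0.409, -0.409, 0.577]
wrist_force: [2.2, 1.4, 4.1]
grip_width: 0.0321
```

```bash
python3 avg.py 4
```

```text
t 46.25 psi 19.3 p mm [519.55 -70.11  23.64] F [2.13 1.06 3.39] sd [0.34 0.24 0.52] Ftool [-0.3  -3.39  2.36] mom [ 0.152 -0.402  0.001] w [32.06 32.27 32.46 32.03] 32.206
w mean 32.214 sd 0.142 7
```

View pics/s19.png

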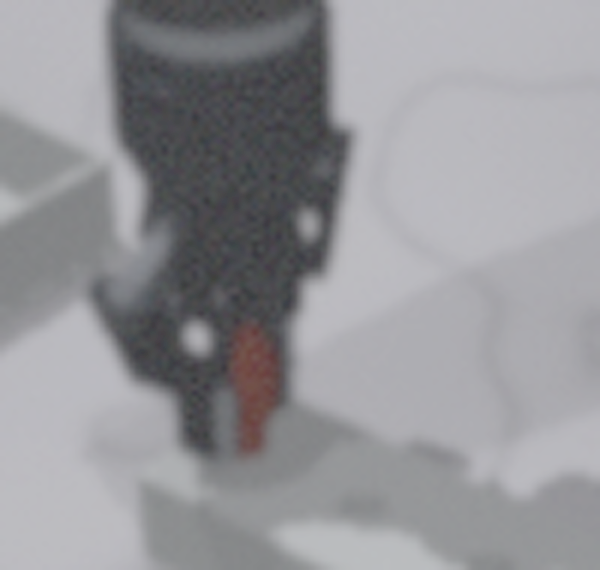

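Bulb 4 slips at only about 3.4-4.5 N (width 32.24 mm), so it is supple like bulb 2. Carrying it to the far half of the tray.

step_arm([
  [[0,-0.5,0,0,160],[0,-1.0,0,0,160],[0,-1.5,0,0,160],[0,-1.5,0,0,160],[0,-1.5,0,0,160],[0,-1.5,0,0,160],[0,-1.5,0,0,160],[2.0,0,-0.2,0,160]],
])

```text
time_s: 47.45
position: [0.525, -0.0897, 0.1153]
eef_rot: [-0.577, 0.408, -0.41, 0.577]
wrist_force: [0.1, 0.6, -0.2]
grip_width: 0.032
```

step_arm([
  [[4.4,0,-0.4,0,160],[4.4,0,-0.4,0,160],[4.4,0,-0.4,0,160],[4.4,0,-0.3,0,160],[4.4,0,-0.3,0,160],[0,0,0,5.6,160],[0,0,0,5.6,160],[0,0,0,0,160]],
])

```text
time_s: 48.45
position: [0.5789, -0.3045, 0.1128]
eef_rot: [0.534, -0.464, 0.463, -0.534]
wrist_force: [0.5, 0.4, -1.1]
grip_width: 0.0318
```

step_arm([
  [[0,1.0,0,0,160],[0,1.4,0,0,160],[0,1.5,0,0,160],[0,1.5,0,0,160],[0,1.5,0,0,160],[0,1.5,0,0,160],[0,1.3,0,0,160],[0,0,0,0,160]],
])

```text
time_s: 49.45
position: [0.5785, -0.3028, 0.0151]
eef_rot: [0.534, -0.465, 0.463, -0.534]
wrist_force: [0.8, -0.7, 0.4]
grip_width: 0.0317
```

```bash
python3 avg.py 0 s20 165 90
```

```text
t 49.6 psi 8.0 p mm [ 579.34 -303.28   16.24] F [-0.07 -0.44 -0.19] sd [0.66 0.15 0.37] Ftool [ 0.42  0.19 -0.13] mom [-0.015  0.015 -0.027] w [31.75 31.87 31.8  32.33] 31.936
w mean 31.999 sd 0.235 3
```

View pics/s20.png

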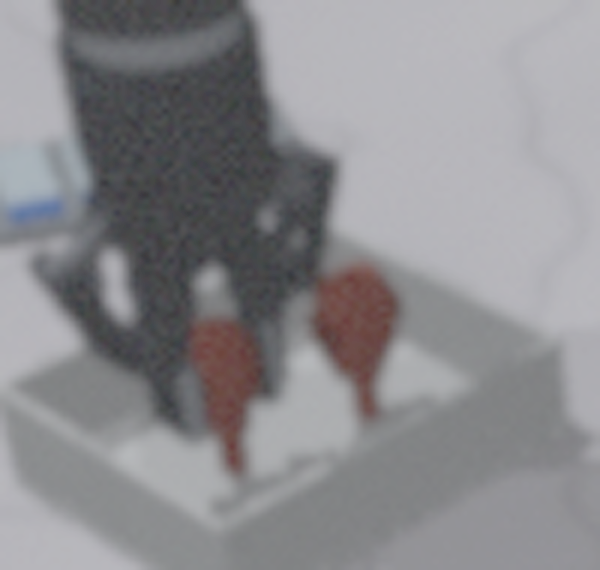

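Bulb 4 is inside the tray, its neck at crop (235,465), beside the standing bulb 2. Releasing, retreating and checking.

step_arm([
  [[0,0.5,0,0,125],[0,0,0,0,106],[0,0,0,0,106],[0,-1.2,0,0,106],[0,-1.6,0,0,106],[0,-1.7,0,0,106],[0,-1.8,0,0,106],[0,-2.0,0,0,106]],
])

```text
time_s: 50.65
position: [0.5798, -0.3035, 0.0966]
eef_rot: [-0.534, 0.463, -0.464, 0.534]
wrist_force: [0.2, -0.1, -0.8]
grip_width: 0.0498
```

step_arm([
  [[0,-2.0,0,0,106],[0,-2.0,0,0,106],[-3.0,-1.0,-2.0,0,106],[-4.0,0,-3.0,0,106],[-4.0,0,-3.0,0,106],[-4.0,0,-3.0,0,106],[-3.0,0,-2.0,0,106],[0,0,0,0,106]],
])

```text
time_s: 51.65
position: [0.4236, -0.1418, 0.1459]
eef_rot: [-0.534, 0.463, -0.463, 0.534]
wrist_force: [0.4, -0.1, -0.8]
grip_width: 0.0499
```

```bash
python3 avg.py
python3 - <<'E'
from h import *
from bench import r
for n in ("scene","top"):
    c=r.capture(n); np.savez(f"pics/{n}F.npz",**c); cv2.imwrite(f"pics/{n}F.png",cv2.convertScaleAbs(c["frame"][:,:,::-1],alpha=1.4))
E
```

```text
t 51.8 psi 8.0 p mm [ 425.72 -143.09  145.92] F [-0.28  0.15 -0.06] sd [0.45 0.55 0.44] Ftool [-0.18  0.05 -0.25] mom [-0.022 -0.033  0.039] w [49.9  49.85 49.79 50.21] 49.936
```

View pics/sceneF.png

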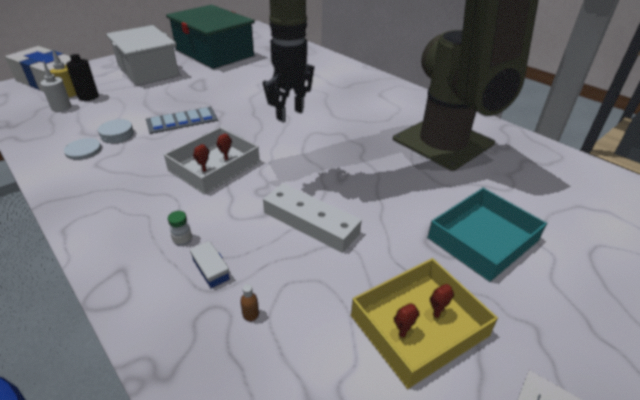

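View pics/topF.png

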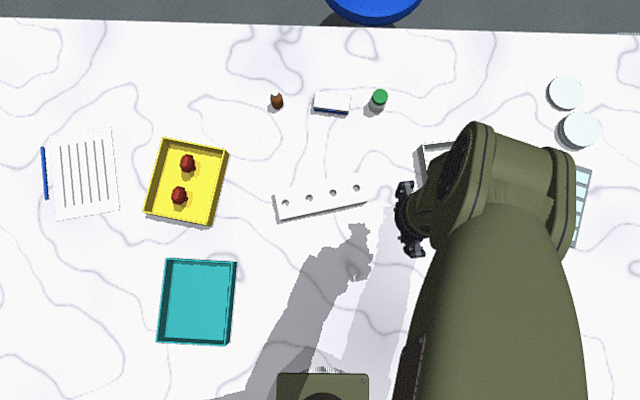

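The rack is empty. Two bulbs stand in the tray (scene view (202,155) and (224,145)) and two in the yellow tub ((406,320) and (442,300)). The bottle, box and jar are at their starting pixels and the gripper is clear of everything. Handing in.

```bash
python3 -c "
from bench import r
print(r.sense()['time_s']); print(r.hand_in()); print(r.sense()['time_s'])"
```

```text
51.9
the job is handed in; nothing more can be done
None
the job is handed in; nothing more can be done
```

I sorted all four bulbs and handed the job in at 51.9 s: bulbs 2 and 4 (supple) are in the white tray, bulbs 1 and 3 (perished) in the yellow tub.

**How I judged them:** Finger width barely changed under load, so there was no direct reading of the pinch force. I pinched each bulb to about 32 mm and pushed down 3 mm until the pads slid; the drag rises with how hard the bulb pushes back.

| Bulb | Drag at slip | Width at same command (empty: 32.10 mm) | Verdict |
|---|---|---|---|
| 1 | 11.7 N, repeat 12.0 N | 32.3–32.5 mm | perished |
| 2 | 5.4 N | 32.25 mm | supple |
| 3 | 10.3 N | 32.38 mm | perished |
| 4 | 3.4–4.5 N | 32.24 mm | supple |

The two groups are well apart, but the 4 N and 10 N figures are inferred, not measured directly. The width differences alone are small, close to the reading noise.

**Last checks:** The final pictures show an empty rack, two bulbs standing upright in the tray and two in the tub. The bottle, slide box and jar are at their starting pixels, and the gripper is in the air, touching nothing. The final top view of the tray was hidden by the arm, so that check rests on the scene camera.

**What disagreed:**
- **Height reading:** the pads sat about 40 mm higher than the reported tool height. The first pinch on bulb 1 closed in the air above it, and I corrected every later height from the pictures.
- **Sideways test on bulb 1:** sideways shifts with the bulb pinched only showed it held rigid, so they told me nothing. A one-finger push on one flat gave about 3.4 N/mm, which fits perished but was not conclusive alone.

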